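# Finish the arepas in the mini oven and close up the arepa maker

## Task

The arepas on the open arepa maker are to be finished in the mini oven: swing the oven's door fully open by its handle, pull out the rack, lay every arepa flat and side by side on it, slide it fully home and shut the door fully again. Once the arepa maker is empty, lower its raised top all the way, and only after that swing its front latch up until it rests in the catch. Leave the other things on the counter where they stand.

Things in the scene. Friction and masses are not known exactly. Their poses are not given: they have to be found in the camera images.
- oven: steel mini oven with a sloping front, 305 wide, 144 high (roof from x = 10 back to 180); origin on the counter inside it, x away from the robot (into the oven), z up; inside width 246; the two dials beside the door are not used
- oven_door (a joint): the oven's glass drop door, hinged along its bottom edge, rad: 0 shut (sloping 35 deg back from upright, over the front), grows as its top swings out towards the robot and down; upright at 0.61, fully open (level) at 2.18. On either side of upright it sinks slowly the way it leans
- oven_door_hinge (a point): middle of the door's hinge line, at x = -80, z = 36 in the oven's frame. The door panel is 14 thick, 244 wide, 134 from hinge to upper edge
- oven_door_handle (a point): middle of the door's handle: a round steel bar 12 in diameter, 156 long along the oven's y, in the plane of the panel, 35 beyond its upper edge (169 from the hinge) on two 8 by 10 posts 70 either side of the middle; with the door shut the bar is 174 above the counter, over the oven's roof (144)
- oven_rack (a joint): the oven's rack slides level out of the opened front: m, 0 home inside, 0.135 fully out towards the robot; stays where it is left
- rack_mid (a point): centre of the upper face of the rack, a flat aluminium tray 168 (x) by 232 (y) with a rim 4 thick and 6 high all round; upper face 72 above the counter, axes as the oven's; at x = 46 of the oven's frame when home, -89 when fully out
- rack_post (a point): top of the rack's pull: an upright round steel post 16 in diameter, 32 high above the rack's face (104 above the counter), near the middle of its front, 60 in front of rack_mid
- maker: electric arepa maker, 240 wide, 232 deep; origin on the counter under its rear hinge, x away from the robot, z up; its flat cooking plate reaches from x = -5 to -180, upper face 55 above the counter, four shallow-marked round places at x = -142 and -64, y = -50 and 50; front face at x = -185
- maker_lid (a joint): the arepa maker's hinged top, rad: 0 fully down (level), grows as it is raised, about 1.7 at the start (leaning a little back). Stiff hinge; past upright it sinks shut slowly
- lid_hinge (a point): point on the top's hinge line at the rear, 78 above the counter, in line with the handle (40 to the +y side of the middle). The top is 185 deep, 240 wide, 36 thick
- lid_handle (a point): middle of the top's handle: a round black bar 14 in diameter, 104 long along the maker's y, 38 beyond the top's front edge; with the top down it lies 223 in front of the hinge and 90 above the counter
- maker_latch (a joint): the arepa maker's latch on its front face, rad: 0 closed (upright, resting in the catch on the top's front edge), grows as it leans out towards the robot; stays where it is left
- latch_hinge (a point): latch hinge, axis along the maker's y, 197 in front of the maker's rear hinge, 60 to the -y side, 40 above the counter
- latch_grip (a point): middle of the latch's grip: a round steel bar 12 in diameter, 44 long along the maker's y, across the end of a strip 22 wide and 5 thick, 95 from the latch hinge; with the latch closed it is straight above the hinge, 135 above the counter (the lowered top reaches 115)
- arepa1: a firm griddled arepa: round disc 62 in diameter, 20 thick, 80 g, origin at its centre, z across its thickness; either face may be up. May be absent
- arepa2: a firm griddled arepa: round disc 62 in diameter, 20 thick, 80 g, origin at its centre, z across its thickness; either face may be up. May be absent
- arepa3: a firm griddled arepa: round disc 62 in diameter, 20 thick, 80 g, origin at its centre, z across its thickness; either face may be up. May be absent
- arepa4: a firm griddled arepa: round disc 62 in diameter, 20 thick, 80 g, origin at its centre, z across its thickness; either face may be up. May be absent
- ramekin: white ceramic ramekin, 84 wide, 45 high; to be left alone; origin under its centre
- grinder: stainless pepper grinder, 54 wide, 152 high; to be left alone; origin under its centre
- trivet: bamboo slatted trivet 150 by 135, 14 high; to be left alone; origin under its centre
- scraper: yellow plastic scraper 170 long, 55 wide, 10 high, between the appliances; to be left alone; origin under its centre
- mug: blue mug 80 wide, 90 high; to be left alone; origin under its centre
- oil: green oil bottle 64 wide, 220 high; to be left alone; origin under its centre

How it is judged (in metres and radians):
On the way, in this order (a step that is already met when the one before it is completed fails the run):
1. the oven door is swung fully open (value of joint oven_door above 2.05 rad), for 0.2 s.
2. every arepa lies flat on the drawn-out rack, let go (value of joint oven_door above 1.9 rad and value of joint oven_rack above 0.09 m and x of arepa1 in the frame of rack_mid between -0.085 and 0.085 m and y of arepa1 in the frame of rack_mid between -0.118 and 0.118 m and z of arepa1 in the frame of rack_mid between 0.002 and 0.018 m and angle between the z axis of each of arepa1, arepa2, arepa3, arepa4 and the z axis of rack_mid, either way round below 0.2 rad and x of arepa2 in the frame of rack_mid between -0.085 and 0.085 m and y of arepa2 in the frame of rack_mid between -0.118 and 0.118 m and z of arepa2 in the frame of rack_mid between 0.002 and 0.018 m and x of arepa3 in the frame of rack_mid between -0.085 and 0.085 m and y of arepa3 in the frame of rack_mid between -0.118 and 0.118 m and z of arepa3 in the frame of rack_mid between 0.002 and 0.018 m and x of arepa4 in the frame of rack_mid between -0.085 and 0.085 m and y of arepa4 in the frame of rack_mid between -0.118 and 0.118 m and z of arepa4 in the frame of rack_mid between 0.002 and 0.018 m and contact force between the fingers and arepa1 below 0.3 N and contact force between the fingers and arepa2 below 0.3 N and contact force between the fingers and arepa3 below 0.3 N and contact force between the fingers and arepa4 below 0.3 N), for 0.3 s.
3. the arepa maker's top is fully down while its latch is still open (value of joint maker_lid below 0.06 rad and value of joint maker_latch above 0.25 rad), for 0.2 s.
4. the latch is swung into its catch (value of joint maker_latch below 0.1 rad and value of joint maker_lid below 0.06 rad), for 0.2 s.
At the end, for the whole second after the job is handed in: the oven door shut (within 0.06 rad), the rack home (within 12 mm), every arepa lying flat (within 0.2 rad) on the rack itself, not on another arepa, its centre within the rack's rim, and at rest; the arepa maker's top down (within 0.06 rad) and its latch upright in the catch (within 0.1 rad) (all of step 4 and value of joint oven_door below 0.06 rad and value of joint oven_rack below 0.012 m and x of arepa1 in the frame of rack_mid between -0.085 and 0.085 m and y of arepa1 in the frame of rack_mid between -0.118 and 0.118 m and z of arepa1 in the frame of rack_mid between 0.002 and 0.018 m and angle between the z axis of each of arepa1, arepa2, arepa3, arepa4 and the z axis of rack_mid, either way round below 0.2 rad and x of arepa2 in the frame of rack_mid between -0.085 and 0.085 m and y of arepa2 in the frame of rack_mid between -0.118 and 0.118 m and z of arepa2 in the frame of rack_mid between 0.002 and 0.018 m and x of arepa3 in the frame of rack_mid between -0.085 and 0.085 m and y of arepa3 in the frame of rack_mid between -0.118 and 0.118 m and z of arepa3 in the frame of rack_mid between 0.002 and 0.018 m and x of arepa4 in the frame of rack_mid between -0.085 and 0.085 m and y of arepa4 in the frame of rack_mid between -0.118 and 0.118 m and z of arepa4 in the frame of rack_mid between 0.002 and 0.018 m and linear speed of each of arepa1, arepa2, arepa3, arepa4 below 0.03 m/s); the robot touches nothing.
It fails at once if one of the other things on the counter is shifted more than 5 cm (distance of any of ramekin, grinder, trivet, scraper, mug, oil from where it was at the start of the episode above 0.05 m).
It fails at once if one of them is knocked over (angle between any of ramekin, grinder, trivet, scraper, mug, oil's own z axis and vertical above 0.6 rad).
Of arepa1, arepa2, arepa3, arepa4 only 2 to 4 are there at a start; the rules pass over those that are not, and their reading is None.
At some moment in a run one of arepa1, arepa2, arepa3, arepa4 may be knocked a few centimetres aside while the robot is not near it.
Once in a run the grip may slacken for a moment while it holds something.
It also fails if it takes over 210 s, if anything falls off the work surface, if the arm or the gripper's body presses on something with over 40 N, if the wrist force passes 120 N, or if a joint passes its speed limit or range.

## Robot

A 6-joint arm with a two-finger parallel gripper is mounted at the origin on the work surface. World frame = base frame: x ahead of the robot, y to its left, z up, the work surface at z = 0. Lengths are in mm, angles in rad, forces in N, time in s.
With the tool pointing down it reaches from about 350 to 875 mm from the base axis. Payload 4.2 kg.
Tool frame: the origin (TCP) lies at the very end of the fingers, on their centre line; the grasp point (between the pads) lies 19 mm behind it (grip_depth is the z of the grasp point in the tool frame, in mm); z points along the fingers, x is the direction in which the jaws open and shut, and the axes are right-handed (so a half turn about z gives the same grasp; the last joint's range is limited). The gripper opens to 87 mm and grips with 3 to 60 N. Pads are 19 mm wide; open, the fingers measure 117 mm over their backs; the gripper's body (75 mm by 190 mm) begins 51 mm behind the grasp point.
Start: joints at [1.382, 0.385, 0.008, 0, -1.194, -0.259], TCP at [270.581, 563.369, 222.55] pointing down, gripper open.
Joint ranges: [-3.14, 3.14], [-1.21, 2.06], [-1.07, 1.41], [-3.16, 2.05], [-2.99, -0.16], [-3.1, 3.1]. Speed limits (rad/s): [2.79, 2.79, 3.14, 3.14, 3.14, 3.14].

## Interface

Orientations are given as a 3x3 rotation matrix whose columns are the frame's x, y, z axes.
In Python, from cell import * gives the robot as it stands. The module is installed in compiled form; this text tells all that it offers.
- The arm moves only by the tool apply_moves, never from a script. Its argument "increments" is a list that holds one entry, the list of rows, each a list of 7 numbers: the shift along the tool's x, y, z in units of 0.1 m (1.0 is 0.1 m), then the turn, a rotation vector about the tool's x, y, z in units of 180 degrees (1.0 is 180 degrees), then the opening, from 0 (shut) to 1 (fully open). In form: [[[x, y, z, wx, wy, wz, hand], ...]]. A call has 1 to 12 rows; each row is the pose to reach, as a shift and turn from the pose commanded when the call began, along the tool's axes at that moment, turning the shorter way round; what a row does not reach only later rows make up. A row lasts 1/8 s, in which the tool goes at most 62.5 mm and 10.7 degrees, less where a joint would pass 70% of its speed; a pose out of reach is approached as far as the arm can. A call with a number of a shift or a turn outside -1 to 1 is refused whole. A call with a gripper value outside its range is refused whole. The fingers move at their own pace and stop on an object; "grip_force" is the grip in N (left out, the last holds). Time passes only in rows, so rows that repeat a pose let the fingers close. It gives the time, the measured TCP pose, the force and the opening at its end, in the units of the state.
- observe(): the state, without advancing time (a new reading comes with each control period).
- snapshot(name): name is "scene" or "top" or "wrist"; returns (picture, depth): 384x512x3 uint8, red, green, blue; 384x512 float32, mm along the optical axis (not along the pixel's ray), 0 where there is no reading.
- camera_info(name): a dict with "K" (3x3 intrinsics, pixels), "R" (3x3) and "t" (3): a world point X has camera coordinates R X + t. Camera axes: x right, y down, z forward; pixel columns grow to the right and rows downward; lengths in mm; the calibration is good to about 2 mm. A picture is of the moment at which its call begins: read the wrist's pose just before it. camera_info takes no time and is no camera call; for the wrist camera it gives the pose at the moment of the call.
- hand_in(): hands the job in, once; it reports no verdict.
Trained networks look in the newest picture that a camera, given by its name, has taken for a name from the list of things; names that differ only in an ending like _2 or _b are one class to them, and where a whole thing is asked for, a point or a joint stands for the part that bears it (a point fixed in the world has none). Each returns a list of dicts, best first, with "p" (0 to 1); they miss things now and then, are a little off and sometimes report something else, mostly with a low value. They report only what shows in the picture. A call takes as long as a camera call.
- look_for(thing, camera): "rect" ([left, top, width, height] in pixels, round what is visible of it).
The state is a dict: "t": time; "joint_positions": joint angles; "qd": joint speeds; "tau": joint torques, N m; "tcp_pos": TCP position; "tcp_rot": TCP orientation; "contact_force": force on the tool from outside, world axes, zero at the start; "moment": the same for the moment, N m; "gripper_width": finger opening in mm.
Only numpy, scipy, OpenCV 4.12 (cv2) and the standard library are available. Lean on these libraries where they do the work, as an engineer would, in place of code of your own. Each camera call takes 0.05 s, during which the arm holds its last target.

## Working session

There is one attempt and no reset: what is moved stays moved. The work goes in short steps, Python scripts to look and compute and a tool call to move; the robot and the scene stay as the last step left them, time stands still between calls to the robot, and variables do not carry over. Pictures are saved under pics/ and viewed, and the job is handed in when it is done.

Besides the shell and the picture viewer there is one more tool, called after ">>>" as a command line: name --argument value ..., lists and objects as JSON in quotes. apply_moves: Moves the arm, as the interface text tells. Shifts and turns lie within -1 to 1; 1 stands for 0.1 m of shift or 180 degrees of turn. Its arguments: {"type":"object","properties":{"increments":{"type":"array"},"grip_force":{"type":"number"}},"required":["increments"]}

```bash
mkdir -p pics; ls
cat > h.py <<'E'
import numpy as np, cv2
from cell import *
def snap(cam,fn=None):
    p,d=snapshot(cam)
    if fn: cv2.imwrite('pics/'+fn,p[:,:,::-1])
    return p,d,camera_info(cam)
def w(ci,u,v,z):
    K,R,t=[np.array(ci[k]) for k in 'KRt']
    return R.T@(np.linalg.inv(K)@np.array([u,v,1.])*z-np.ravel(t))
def cloud(ci,d):
    K,R,t=[np.array(ci[k]) for k in 'KRt']
    v,u=np.indices(d.shape); 
    c=np.stack([u,v,np.ones_like(u)],-1).reshape(-1,3)@np.linalg.inv(K).T*d.reshape(-1,1)
    return ((c-np.ravel(t))@R).reshape(d.shape+(3,))
E
python3 - <<'E'
from h import *
np.set_printoptions(precision=3,suppress=True)
print(observe())
for c in ['scene','top','wrist']:
    p,d,ci=snap(c,c+'0.png'); np.savez(c+'0.npz',p=p,d=d,**ci); print(ci)
for n in ['oven','oven_door_handle','maker','lid_handle','latch_grip','rack_post','arepa1','scraper']:
    for c in ['scene','top']:
        print(n,c,[(r['rect'],round(r['p'],2)) for r in look_for(n,c)][:5])
E
```

```text
pics
{'t': 0.0, 'joint_positions': array([ 1.382,  0.386,  0.007, -0.001, -1.194, -0.259]), 'qd': array([-0.   , -0.002, -0.001,  0.   ,  0.   ,  0.   ]), 'tau': array([ -0.   , -39.067,  18.741,   4.22 ,   0.011,  -0.   ]), 'tcp_pos': array([270.319, 562.838, 221.451]), 'tcp_rot': array([[-0.433, -0.901, -0.001],
       [-0.901,  0.433, -0.002],
       [ 0.002, -0.   , -1.   ]]), 'contact_force': array([ 0.146,  0.732, -0.209]), 'moment': array([-0.038, -0.01 , -0.012]), 'gripper_width': 86.97520944778442}
{'K': array([[348.761,   0.   , 252.33 ],
       [  0.   , 348.761, 188.648],
       [  0.   ,   0.   ,   1.   ]]), 'R': array([[ 0.829,  0.559,  0.008],
       [ 0.402, -0.586, -0.703],
       [-0.388,  0.586, -0.711]]), 't': array([-397.808,  -99.205, 1575.426])}
{'K': array([[347.427,   0.   , 249.427],
       [  0.   , 347.427, 196.285],
       [  0.   ,   0.   ,   1.   ]]), 'R': array([[ 0.015, -1.   ,  0.011],
       [-0.992, -0.016, -0.128],
       [ 0.128, -0.009, -0.992]]), 't': array([   0.411,  531.632, 1147.742])}
{'K': array([[272.84,   0.  , 261.63],
       [  0.  , 
[... 716 characters left out ...]
.72), ([378.4, 157.5, 39.5, 26.9], 0.41), ([139.0, 100.0, 98.8, 88.6], 0.38)]
latch_grip scene [([191.6, 225.3, 18.1, 25.1], 0.7)]
latch_grip top [([153.0, 145.0, 83.0, 40.1], 0.64), ([324.9, 219.3, 20.3, 12.5], 0.6), ([380.3, 202.2, 25.4, 25.8], 0.37)]
rack_post scene []
rack_post top []
arepa1 scene [([227.8, 221.8, 17.3, 18.4], 0.79), ([212.7, 241.3, 18.9, 16.8], 0.6), ([231.9, 249.4, 17.5, 19.9], 0.59), ([248.9, 232.9, 12.2, 19.2], 0.45)]
arepa1 top [([289.5, 189.4, 18.5, 22.4], 0.8), ([316.3, 191.0, 23.1, 21.5], 0.72), ([288.2, 169.5, 17.7, 19.4], 0.67), ([316.4, 166.4, 17.4, 23.6], 0.5)]
scraper scene [([232.6, 200.8, 45.2, 20.1], 0.62)]
scraper top [([243.6, 189.2, 16.0, 45.7], 0.72)]
```

Run:
```python
import cv2
for c,(x,y,a,b) in {'scene':(150,110,400,320),'top':(100,70,440,310)}.items():
    i=cv2.imread(f'pics/{c}0.png')[y:b,x:a]; cv2.imwrite(f'pics/{c}0c.png',cv2.resize(i,None,fx=800/(a-x)*.85,fy=800/(a-x)*.85,interpolation=2))
```

```text
(no output)
```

View pics/scene0c.png

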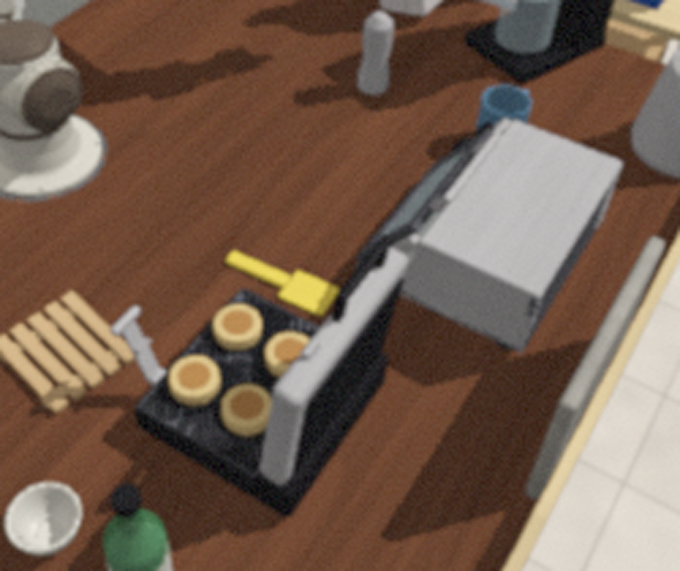

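View pics/top0c.png

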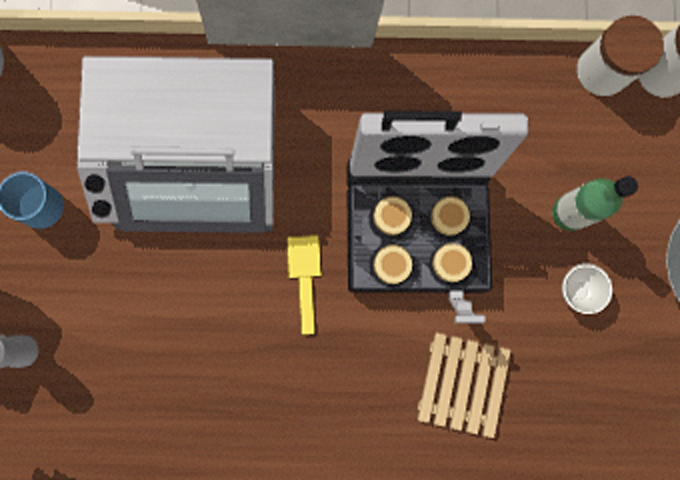

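View pics/wrist0.png

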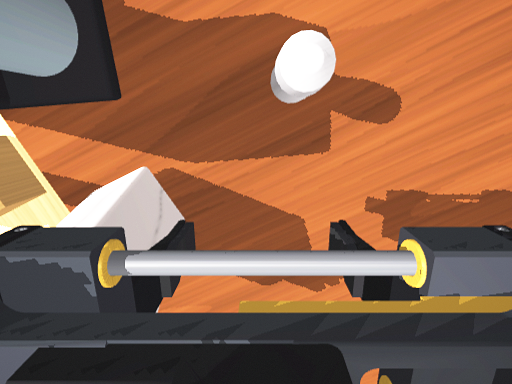

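Run:
```python
from h import *
np.set_printoptions(precision=1,suppress=True)
C={}
for c in ['top','scene']:
    f=np.load(c+'0.npz'); C[c]=(f['p'],f['d'],cloud(f,f['d']))
    pc=C[c][2]; X=pc.reshape(-1,3); X=X[(f['d'].ravel()>0)]
    m=(abs(X[:,2])<8)&(X[:,0]>300)&(X[:,0]<700)&(abs(X[:,1])<300); print(c,'table z',np.median(X[m,2]))
    m=(abs(X[:,2]-144)<6)&(X[:,0]>400)&(X[:,0]<1000)&(X[:,1]>0)&(X[:,1]<450)
    r=cv2.minAreaRect(X[m,:2].astype(np.float32)); print('roof',m.sum(),r,cv2.boxPoints(r))
    m=(abs(X[:,2]-55)<5)&(X[:,0]>350)&(X[:,0]<800)&(X[:,1]<50)&(X[:,1]>-250)
    r=cv2.minAreaRect(X[m,:2].astype(np.float32)); print('plate',m.sum(),r,cv2.boxPoints(r))
    m=(abs(X[:,2]-75)<5)&(X[:,0]>350)&(X[:,0]<800)&(X[:,1]<50)&(X[:,1]>-250)
    Y=X[m,:2]; 
    if c=='top':
        crit=(3,100,1); _,l,cc=cv2.kmeans(Y.astype(np.float32),4,None,crit,10,2); print(cc,np.bincount(l.ravel()))
        for k in range(4): print(cv2.minAreaRect(Y[l.ravel()==k].astype(np.float32)))
pc=C['top'][2]
for u,v in [(340,228),(342,229),(345,228),(333,222),(330,217)]: print(u,v,pc[v,u])
```

```text
top table z 0.021040591062021507
roof 5313 ((773.3182373046875, 180.9051513671875), (359.6868896484375, 286.98406982421875), 89.92782592773438) [[629.6   1.2]
 [916.6   0.9]
 [917.  360.6]
 [630.1 360.9]]
plate 1845 ((571.0947875976562, -159.77337646484375), (178.17144775390625, 232.6807403564453), 89.38599395751953) [[ 453.8 -247.6]
 [ 686.5 -250.1]
 [ 688.4  -71.9]
 [ 455.7  -69.4]]
[[ 509.8 -145.2]
 [ 594.2 -232.4]
 [ 593.5 -144.7]
 [ 512.8 -234.3]] [271 179 266 183]
((509.8766174316406, -145.6142578125), (57.89943313598633, 59.642547607421875), 45.65913391113281)
((612.1835327148438, -230.022705078125), (95.55696868896484, 38.948673248291016), 0.6339772343635559)
((611.0284423828125, -142.9521484375), (63.51785659790039, 95.44847106933594), 89.70697784423828)
((492.2989196777344, -231.51927185058594), (105.9720687866211, 36.68404006958008), 0.01956711709499359)
scene table z 1.286111144759279
roof 2805 ((784.488525390625, 206.48211669921875), (302.6841735839844, 311.0531921386719), 0.4539000988006592) [[631.9 360.8]
 [634.4  49.8]
 [937.1  52.2]
 [934.6 363.2]]
plate 721 ((579.212646484375, -163.37890625), (173.6706085205078, 249.3139190673828), 89.57080841064453) [[ 453.9 -249.3]
 [ 703.2 -251.1]
 [ 704.5  -77.5]
 [ 455.2  -75.6]]
340 228 [ 424.5 -270.9  135.2]
342 229 [ 421.6 -277.2  134.4]
345 228 [ 430.6 -325.9   -3.3]
333 222 [ 445.  -259.6   95. ]
330 217 [ 464.3 -261.5   48.6]
```

```bash
cat > fit.py <<'E'
from h import *
np.set_printoptions(precision=1,suppress=True)
def load(c):
    f=np.load(c+'0.npz'); return f['p'],f['d'],cloud(f,f['d']),f
def comp(mask,seed=None):
    n,l,s,_=cv2.connectedComponentsWithStats(cv2.erode(mask.astype(np.uint8),np.ones((2,2))),connectivity=4)
    k=1+np.argmax(s[1:,4]); return l==k
if __name__=='__main__':
    for c in ['top','scene']:
        p,d,pc,f=load(c); ok=d>0
        x,y,z=pc[...,0],pc[...,1],pc[...,2]
        m=comp(ok&(abs(z-144)<4)&(x>550)&(x<1000)&(y>0)&(y<450))
        r=cv2.minAreaRect(pc[m][:,:2].astype(np.float32)); print(c,'roof',m.sum(),r,'z',np.median(z[m]),'\n',cv2.boxPoints(r))
        m=comp(ok&(abs(z-55)<5)&(x>400)&(x<720)&(y<50)&(y>-350))
        r=cv2.minAreaRect(pc[m][:,:2].astype(np.float32)); print('plate',m.sum(),r,np.median(z[m]),'\n',cv2.boxPoints(r))
        mm=ok&(abs(z-75)<4)&(x>400)&(x<720)&(y<-50)&(y>-350)
        n,l,s,_=cv2.connectedComponentsWithStats(mm.astype(np.uint8),connectivity=4)
        for k in range(1,n):
            if s[k,4]>60:
                q=pc[l==k]; print('arepa?',s[k],cv2.minEnclosingCircle(q[:,:2].astype(np.float32)),q.mean(0))
E
python3 fit.py
python3 - <<'E'
from fit import *
# lid, handle
for c in ['top','scene']:
    p,d,pc,f=load(c); x,y,z=pc[...,0],pc[...,1],pc[...,2]
    m=(z>110)&(x>400)&(x<800)&(y<-20)&(y>-380)&(d>0)
    q=pc[m]; print(c,q.min(0),q.max(0))
    for lo in range(110,340,20):
        s=q[(q[:,2]>lo)&(q[:,2]<lo+20)]
        if len(s): print(lo,len(s),np.percentile(s,[1,50,99],axis=0).ravel())
    m=(z>155)&(x>500)&(x<800)&(y>0)&(y<450)&(d>0); q=pc[m]; print('ovenhandle',len(q),np.percentile(q,[1,50,99],axis=0)); print(cv2.minAreaRect(q[:,:2].astype(np.float32)))
E
```

```text
top roof 3617 ((742.6431274414062, 206.7333984375), (166.95343017578125, 301.3797607421875), 0.4335227310657501) z 143.98841495737167 
 [[658.  356.8]
 [660.3  55.4]
 [827.3  56.7]
 [825.  358.1]]
plate 1985 ((558.6329345703125, -195.129638671875), (178.87176513671875, 231.60438537597656), 0.4260227382183075) 54.618193316735955 
 [[ 468.3  -80. ]
 [ 470.1 -311.6]
 [ 648.9 -310.3]
 [ 647.2  -78.7]]
arepa? [287 169  19  18 243] ((592.47265625, -144.73580932617188), 30.658145904541016) [ 591.6 -144.7   74.6]
arepa? [316 169  19  18 243] ((594.2149047851562, -240.89321899414062), 30.8709659576416) [ 593.3 -241.    74.5]
arepa? [317 192  19  19 256] ((514.970703125, -243.90440368652344), 30.740442276000977) [ 514.7 -243.5   74.7]
arepa? [287 193  19  19 258] ((510.4276123046875, -145.26502990722656), 30.578449249267578) [ 510.1 -145.5   74.7]
scene roof 2027 ((750.5103149414062, 205.1702117919922), (164.61822509765625, 302.9956359863281), 0.3726638853549957) z 144.58054675244662 
 [[667.2 356.1]
 [669.2  53.1]
 [833.8  54.2]
 [831.8 357.2]]
plate 862 ((562.908447265625, -234.0332183837890
[... 1895 characters left out ...]
.9  189.5]
190 125 [ 676.3 -314.1  190.6  707.8 -263.6  200.2  710.4  -98.5  209.5]
210 131 [ 676.3 -314.3  210.2  709.6 -268.7  219.2  712.7 -102.1  229.6]
230 239 [ 679.5 -313.9  230.3  709.5 -228.6  241.5  713.8  -90.6  249.5]
250 714 [ 677.3 -312.3  250.9  696.8 -217.6  260.4  709.7  -80.2  267.2]
270 50 [ 682.7 -263.4  270.2  688.9 -204.3  273.2  693.5 -103.7  289.7]
290 151 [ 682.9 -206.6  292.4  691.1 -159.3  305.2  696.3 -101.6  309.4]
310 1 [ 689.1 -153.4  310.3  689.1 -153.4  310.3  689.1 -153.4  310.3]
ovenhandle 118 [[654.  111.1 156.1]
 [669.9 178.9 179. ]
 [675.6 266.5 185. ]]
((663.453369140625, 190.11196899414062), (24.121129989624023, 159.18003845214844), 1.0248417854309082)
```

```bash
cat > pl.py <<'E'
import numpy as np, json, os
from scipy.spatial.transform import Rotation as Ro
from cell import observe
# commanded pose tracked in cmd.json
def getc():
    j=json.load(open('cmd.json')); return np.array(j['p']),np.array(j['R'])
def setc(p,R): json.dump({'p':list(map(float,p)),'R':np.array(R).tolist()},open('cmd.json','w'))
def Rt(yaw,tilt=0.):
    """jaw axis yaw deg (tool x), tool z down, then tilt about world y: +tilt points fingers towards +x"""
    c,s=np.cos(np.radians(yaw)),np.sin(np.radians(yaw))
    x=np.array([c,s,0]);z=np.array([0,0,-1.]);R=np.stack([x,np.cross(z,x),z],1)
    return Ro.from_euler('y',-tilt,degrees=True).as_matrix()@R
def row(p,R,g,base):
    p0,R0=base
    s=R0.T@(np.array(p,float)-p0)/100; r=Ro.from_matrix(R0.T@R).as_rotvec()/np.pi
    return [round(float(v),3)+0.0 for v in np.r_[s,r]]+[g]
def call(wps,save=True,comp=True):
    """wps: list of (p,R,g,n). prints runs; tracks the command."""
    base=getc(); rows=[]
    for p,R,g,n in wps:
        r=row(p,R,g,base); 
        if max(map(abs,r[:6]))>1: print('!!! out of range',r)
        rows+= [r]*n
    if len(rows)>12: print('!!! too many rows',len(rows))
    print(json.dumps([rows]))
    r=np.array(rows[-1]); 
    if save: setc(base[0]+base[1]@r[:3]*100, base[1]@Ro.from_rotvec(r[3:6]*np.pi).as_matrix())
def go(p,R,g,extra=1,vmax=60.):
    """split a straight move into calls"""
    while True:
        p0,R0=getc(); d=np.array(p,float)-p0; s=R0.T@d/100
        k=max(1,np.max(np.abs(s))/0.98)
        rot=np.linalg.norm(Ro.from_matrix(R0.T@R).as_rotvec())
        q=p0+d/k; n=int(np.ceil(max(np.linalg.norm(d/k)/vmax,np.degrees(rot)/10.5)))
        last=k==1; n+= extra if last else 0
        call([(q,R,g,min(max(n,1),12))])
        if last: return
E
python3 - <<'E'
from pl import *
setc([270.581,563.369,222.55],Rt(-115.68)); 
o=observe(); print(o['tcp_rot'],Rt(-115.68))
go([560,190,260],Rt(180),0.5)
E
```

```text
[[-4.32957623e-01 -9.01414275e-01  3.69324571e-05]
 [-9.01414275e-01  4.32957624e-01  2.01103375e-05]
 [-3.41179342e-05 -2.45845202e-05 -9.99999999e-01]] [[-0.43334452 -0.90122834  0.        ]
 [-0.90122834  0.43334452  0.        ]
 [ 0.          0.         -1.        ]]
[[[0.489, -0.98, -0.087, 0.0, 0.0, 0.357, 0.5], [0.489, -0.98, -0.087, 0.0, 0.0, 0.357, 0.5], [0.489, -0.98, -0.087, 0.0, 0.0, 0.357, 0.5], [0.489, -0.98, -0.087, 0.0, 0.0, 0.357, 0.5], [0.489, -0.98, -0.087, 0.0, 0.0, 0.357, 0.5], [0.489, -0.98, -0.087, 0.0, 0.0, 0.357, 0.5], [0.489, -0.98, -0.087, 0.0, 0.0, 0.357, 0.5]]]
[[[-0.758, -0.98, -0.098, 0.0, 0.0, 0.0, 0.5], [-0.758, -0.98, -0.098, 0.0, 0.0, 0.0, 0.5], [-0.758, -0.98, -0.098, 0.0, 0.0, 0.0, 0.5]]]
[[[-0.758, -0.98, -0.098, 0.0, 0.0, 0.0, 0.5], [-0.758, -0.98, -0.098, 0.0, 0.0, 0.0, 0.5], [-0.758, -0.98, -0.098, 0.0, 0.0, 0.0, 0.5]]]
[[[-0.704, -0.911, -0.091, 0.0, 0.0, 0.0, 0.5], [-0.704, -0.911, -0.091, 0.0, 0.0, 0.0, 0.5], [-0.704, -0.911, -0.091, 0.0, 0.0, 0.0, 0.5]]]
```

>>> apply_moves --increments '[[[0.489,-0.98,-0.087,0,0,0.357,0.5],[0.489,-0.98,-0.087,0,0,0.357,0.5],[0.489,-0.98,-0.087,0,0,0.357,0.5],[0.489,-0.98,-0.087,0,0,0.357,0.5],[0.489,-0.98,-0.087,0,0,0.357,0.5],[0.489,-0.98,-0.087,0,0,0.357,0.5],[0.489,-0.98,-0.087,0,0,0.357,0.5]]]' --grip_force 20

```text
t: 1.82
tcp_pos: [337.7, 476.8, 231.3]
tcp_rot: [[-1.0, -0.004, 0.0], [-0.004, 1.0, 0.0], [-0.0, 0.0, -1.0]]
contact_force: [0.2, 0.5, 0.0]
gripper_width: 43.7
```

>>> apply_moves --increments '[[[-0.758,-0.98,-0.098,0.0,0.0,0.0,0.5],[-0.758,-0.98,-0.098,0.0,0.0,0.0,0.5],[-0.758,-0.98,-0.098,0.0,0.0,0.0,0.5]]]'

```text
t: 2.2
tcp_pos: [415.6, 376.3, 241.8]
tcp_rot: [[-1.0, 0.0, 0.001], [0.0, 1.0, 0.0], [-0.001, 0.0, -1.0]]
contact_force: [-0.6, 0.3, 0.4]
gripper_width: 43.4
```

>>> apply_moves --increments '[[[-0.758,-0.98,-0.098,0.0,0.0,0.0,0.5],[-0.758,-0.98,-0.098,0.0,0.0,0.0,0.5],[-0.758,-0.98,-0.098,0.0,0.0,0.0,0.5]]]'

```text
t: 2.58
tcp_pos: [491.3, 279.1, 251.1]
tcp_rot: [[-1.0, 0.001, 0.001], [0.001, 1.0, 0.0], [-0.001, 0.0, -1.0]]
contact_force: [0.0, 0.1, 0.4]
gripper_width: 43.0
```

>>> apply_moves --increments '[[[-0.704,-0.911,-0.091,0.0,0.0,0.0,0.5],[-0.704,-0.911,-0.091,0.0,0.0,0.0,0.5],[-0.704,-0.911,-0.091,0.0,0.0,0.0,0.5]]]'

```text
t: 2.95
tcp_pos: [561.4, 189.1, 259.7]
tcp_rot: [[-1.0, -0.0, 0.0], [-0.0, 1.0, -0.0], [-0.0, -0.0, -1.0]]
contact_force: [-1.4, 1.0, -0.2]
gripper_width: 43.4
```

Run:
```python
from h import *
np.set_printoptions(precision=1,suppress=True)
print(observe()['tcp_pos'])
p,d,ci=snap('wrist','w1.png'); pc=cloud(ci,d)
z=pc[...,2]
m=(d>0)&(z>160)&(z<190)&(pc[...,0]>580)&(pc[...,1]>80)&(pc[...,1]<300); q=pc[m]; print(len(q),np.percentile(q,[1,50,99],axis=0) if len(q) else 0)
print(look_for('oven_door_handle','wrist'))
```

```text
[561.4 189.1 259.7]
1808 [[652.3 113.8 161.8]
 [663.4 154.1 179.6]
 [671.3 216.  182. ]]
[{'rect': [130.5, 63.8, 131.2, 185.7], 'p': 0.91}]
```

View pics/w1.png

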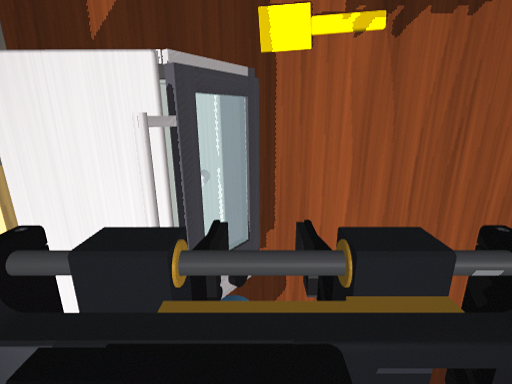

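Run:
```python
from pl import *
R=Rt(180)
go([663,190,236],R,0.42)
call([((664,190,195),R,0.42,2),((664,190,160),R,0.42,3),((664,190,160),R,0.23,3)])
def bar(phi): return np.array([568-169*np.sin(phi),190,36+169*np.cos(phi)])
ph=np.linspace(-.61,0,8)[1:]
call([(bar(a)+[-4,0,-14],R,.23,1) for a in ph])
```

```text
[[[-0.98, -0.001, 0.228, 0.0, 0.0, 0.0, 0.42], [-0.98, -0.001, 0.228, 0.0, 0.0, 0.0, 0.42]]]
[[[-0.05, 0.0, 0.012, 0.0, 0.0, 0.0, 0.42], [-0.05, 0.0, 0.012, 0.0, 0.0, 0.0, 0.42]]]
[[[-0.01, 0.0, 0.41, 0.0, 0.0, 0.0, 0.42], [-0.01, 0.0, 0.41, 0.0, 0.0, 0.0, 0.42], [-0.01, 0.0, 0.76, 0.0, 0.0, 0.0, 0.42], [-0.01, 0.0, 0.76, 0.0, 0.0, 0.0, 0.42], [-0.01, 0.0, 0.76, 0.0, 0.0, 0.0, 0.42], [-0.01, 0.0, 0.76, 0.0, 0.0, 0.0, 0.23], [-0.01, 0.0, 0.76, 0.0, 0.0, 0.0, 0.23], [-0.01, 0.0, 0.76, 0.0, 0.0, 0.0, 0.23]]]
[[[0.156, 0.0, -0.085, 0.0, 0.0, 0.0, 0.23], [0.287, 0.001, -0.153, 0.0, 0.0, 0.0, 0.23], [0.423, 0.001, -0.209, 0.0, 0.0, 0.0, 0.23], [0.563, 0.001, -0.253, 0.0, 0.0, 0.0, 0.23], [0.707, 0.001, -0.285, 0.0, 0.0, 0.0, 0.23], [0.853, 0.001, -0.304, 0.0, 0.0, 0.0, 0.23], [1.0, 0.001, -0.31, 0.0, 0.0, 0.0, 0.23]]]
```

>>> apply_moves --increments '[[[-0.98,0,0.228,0.0,0.0,0.0,0.42],[-0.98,0,0.228,0.0,0.0,0.0,0.42]]]'

```text
t: 3.3
tcp_pos: [658.5, 192.5, 236.2]
tcp_rot: [[-1.0, -0.005, -0.001], [-0.005, 1.0, 0.0], [0.001, 0.0, -1.0]]
contact_force: [-0.2, 0.1, 0.2]
gripper_width: 37.7
```

>>> apply_moves --increments '[[[-0.05,0.0,0.012,0.0,0.0,0.0,0.42],[-0.05,0.0,0.012,0.0,0.0,0.0,0.42]]]'

```text
t: 3.55
tcp_pos: [662.3, 191.7, 235.5]
tcp_rot: [[-1.0, -0.004, -0.001], [-0.004, 1.0, -0.0], [0.001, -0.0, -1.0]]
contact_force: [0.4, -0.5, 1.3]
gripper_width: 36.7
```

>>> apply_moves --increments '[[[-0.01,0.0,0.41,0.0,0.0,0.0,0.42],[-0.01,0.0,0.41,0.0,0.0,0.0,0.42],[-0.01,0.0,0.76,0.0,0.0,0.0,0.42],[-0.01,0.0,0.76,0.0,0.0,0.0,0.42],[-0.01,0.0,0.76,0.0,0.0,0.0,0.42],[-0.01,0.0,0.76,0.0,0.0,0.0,0.23],[-0.01,0.0,0.76,0.0,0.0,0.0,0.23],[-0.01,0.0,0.76,0.0,0.0,0.0,0.23]]]'

```text
t: 4.55
tcp_pos: [664.3, 190.2, 160.5]
tcp_rot: [[-1.0, -0.001, 0.001], [-0.001, 1.0, 0.0], [-0.001, 0.0, -1.0]]
contact_force: [0.1, -0.7, -0.3]
gripper_width: 21.3
```

Run:
```python
from h import *
snap('wrist','w2.png')
print(observe()['tcp_pos'],observe()['contact_force'],observe()['gripper_width'])
```

```text
[664.27010459 190.22003754 160.25526792] [0.58788029 0.66541886 0.23385777] 20.618972942196795
```

View pics/w2.png

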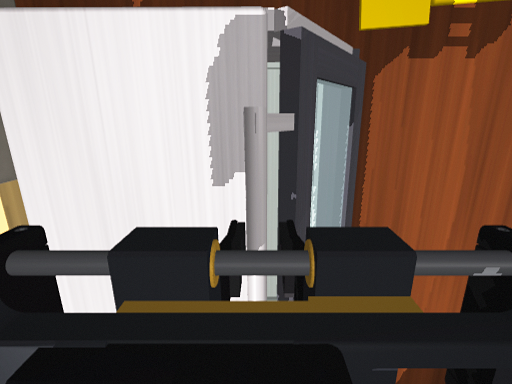

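>>> apply_moves --increments '[[[0.156,0.0,-0.085,0.0,0.0,0.0,0.23],[0.287,0,-0.153,0.0,0.0,0.0,0.23],[0.423,0,-0.209,0.0,0.0,0.0,0.23],[0.563,0,-0.253,0.0,0.0,0.0,0.23],[0.707,0,-0.285,0.0,0.0,0.0,0.23],[0.853,0,-0.304,0.0,0.0,0.0,0.23],[1.0,0,-0.31,0.0,0.0,0.0,0.23]]]'

```text
t: 5.48
tcp_pos: [562.6, 190.2, 190.6]
tcp_rot: [[-1.0, -0.002, -0.001], [-0.002, 1.0, -0.0], [0.001, -0.0, -1.0]]
contact_force: [2.4, 0.8, 1.8]
gripper_width: 19.9
```

Run:
```python
from pl import *
R=Rt(180)
def bar(phi): return np.array([568-169*np.sin(phi),190,36+169*np.cos(phi)])
for L in [np.linspace(0,.6,8)[1:],np.linspace(.6,1.15,8)[1:]]:
  call([(bar(a)+[-4,0,-14],R,.23,1) for a in L])
```

```text
[[[0.145, 0.0, 0.006, 0.0, 0.0, 0.0, 0.23], [0.288, 0.001, 0.024, 0.0, 0.0, 0.0, 0.23], [0.43, 0.001, 0.055, 0.0, 0.0, 0.0, 0.23], [0.568, 0.001, 0.098, 0.0, 0.0, 0.0, 0.23], [0.702, 0.001, 0.152, 0.0, 0.0, 0.0, 0.23], [0.831, 0.001, 0.218, 0.0, 0.0, 0.0, 0.23], [0.954, 0.001, 0.295, 0.0, 0.0, 0.0, 0.23]]]
[[[0.107, 0.0, 0.079, 0.0, 0.0, 0.0, 0.23], [0.207, 0.001, 0.166, 0.0, 0.0, 0.0, 0.23], [0.3, 0.001, 0.261, 0.0, 0.0, 0.0, 0.23], [0.385, 0.001, 0.363, 0.0, 0.0, 0.0, 0.23], [0.462, 0.001, 0.471, 0.0, 0.0, 0.0, 0.23], [0.53, 0.001, 0.585, 0.0, 0.0, 0.0, 0.23], [0.589, 0.001, 0.704, 0.0, 0.0, 0.0, 0.23]]]
```

>>> apply_moves --increments '[[[0.145,0.0,0.006,0.0,0.0,0.0,0.23],[0.288,0,0.024,0.0,0.0,0.0,0.23],[0.43,0,0.055,0.0,0.0,0.0,0.23],[0.568,0,0.098,0.0,0.0,0.0,0.23],[0.702,0,0.152,0.0,0.0,0.0,0.23],[0.831,0,0.218,0.0,0.0,0.0,0.23],[0.954,0,0.295,0.0,0.0,0.0,0.23]]]'

```text
t: 6.35
tcp_pos: [467.7, 189.7, 160.8]
tcp_rot: [[-1.0, -0.001, -0.001], [-0.001, 1.0, -0.0], [0.001, -0.0, -1.0]]
contact_force: [1.7, 0.5, -0.7]
gripper_width: 19.7
```

>>> apply_moves --increments '[[[0.107,0.0,0.079,0.0,0.0,0.0,0.23],[0.207,0,0.166,0.0,0.0,0.0,0.23],[0.3,0,0.261,0.0,0.0,0.0,0.23],[0.385,0,0.363,0.0,0.0,0.0,0.23],[0.462,0,0.471,0.0,0.0,0.0,0.23],[0.53,0,0.585,0.0,0.0,0.0,0.23],[0.589,0,0.704,0.0,0.0,0.0,0.23]]]'

```text
t: 7.22
tcp_pos: [409.9, 190.0, 90.3]
tcp_rot: [[-1.0, -0.002, 0.001], [-0.002, 1.0, 0.0], [-0.001, 0.0, -1.0]]
contact_force: [5.8, -2.3, -2.4]
gripper_width: 20.1
```

Run:
```python
from h import *
snap('wrist','w3.png')
p,d,ci=snap('scene','s3.png'); cv2.imwrite('pics/s3c.png',cv2.resize(p[100:280,180:400,::-1],None,fx=3,fy=3))
```

```text
(no output)
```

View pics/w3.png

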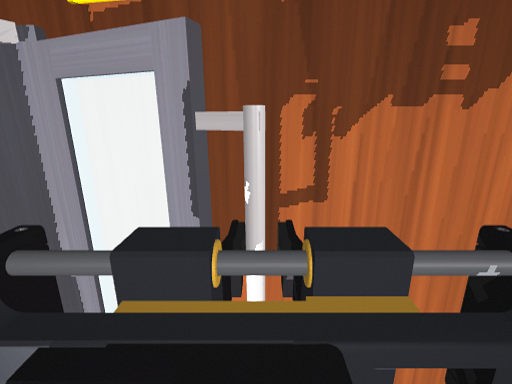

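View pics/s3c.png

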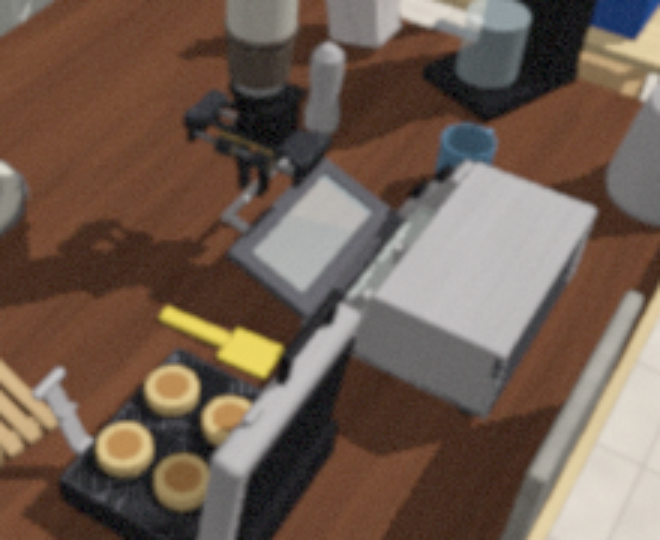

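Run:
```python
from pl import *
R=Rt(180)
def bar(phi): return np.array([568-169*np.sin(phi),190,36+169*np.cos(phi)])
call([(bar(a)+[-4+3*(a-1.15)/.42,0,-14],R,.23,1) for a in np.linspace(1.15,1.5,8)[1:]]+[(bar(1.5)+[-1.5,0,-14],R,.23,3)])
```

```text
[[[0.029, 0.0, 0.078, 0.0, 0.0, 0.0, 0.23], [0.054, 0.0, 0.158, 0.0, 0.0, 0.0, 0.23], [0.075, 0.0, 0.238, 0.0, 0.0, 0.0, 0.23], [0.092, 0.0, 0.32, 0.0, 0.0, 0.0, 0.23], [0.105, 0.0, 0.403, 0.0, 0.0, 0.0, 0.23], [0.113, 0.0, 0.487, 0.0, 0.0, 0.0, 0.23], [0.118, 0.0, 0.571, 0.0, 0.0, 0.0, 0.23], [0.118, 0.0, 0.571, 0.0, 0.0, 0.0, 0.23], [0.118, 0.0, 0.571, 0.0, 0.0, 0.0, 0.23], [0.118, 0.0, 0.571, 0.0, 0.0, 0.0, 0.23]]]
```

>>> apply_moves --increments '[[[0.029,0.0,0.078,0.0,0.0,0.0,0.23],[0.054,0.0,0.158,0.0,0.0,0.0,0.23],[0.075,0.0,0.238,0.0,0.0,0.0,0.23],[0.092,0.0,0.32,0.0,0.0,0.0,0.23],[0.105,0.0,0.403,0.0,0.0,0.0,0.23],[0.113,0.0,0.487,0.0,0.0,0.0,0.23],[0.118,0.0,0.571,0.0,0.0,0.0,0.23],[0.118,0.0,0.571,0.0,0.0,0.0,0.23],[0.118,0.0,0.571,0.0,0.0,0.0,0.23],[0.118,0.0,0.571,0.0,0.0,0.0,0.23]]]'

```text
t: 8.57
tcp_pos: [398.2, 190.0, 34.2]
tcp_rot: [[-1.0, -0.001, 0.0], [-0.001, 1.0, 0.0], [-0.0, 0.0, -1.0]]
contact_force: [-1.2, 0.3, 0.7]
gripper_width: 20.1
```

Run:
```python
from h import *
np.set_printoptions(precision=1,suppress=True)
p,d,ci=snap('wrist','w4.png'); pc=cloud(ci,d)
m=(d>0)&(pc[...,1]>85)&(pc[...,1]<140)&(pc[...,0]>385)&(pc[...,0]<560)
q=pc[m]
for lo in range(385,560,20):
    s=q[(q[:,0]>=lo)&(q[:,0]<lo+20)]; print(lo,len(s),np.percentile(s[:,2],[5,50,95]) if len(s) else '')
```

```text
385 2702 [-0.3  1.1 43.1]
405 2493 [-0.3  1.1 41.6]
425 4321 [-0.1 40.3 44.6]
445 3683 [39.6 43.7 44.8]
465 3845 [38.8 39.9 43.9]
485 3866 [38.7 39.9 44. ]
505 3871 [38.7 39.9 43.9]
525 3062 [38.7 39.8 42.9]
545 126 [38.7 40.  42.1]
```

View pics/w4.png

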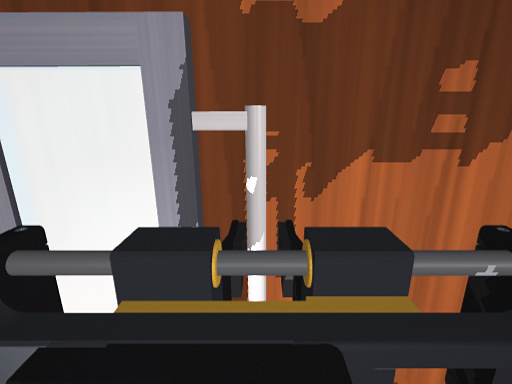

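Run:
```python
from pl import *
R=Rt(180)
go([398,190,130],R,.23)
go([470,190,215],Rt(-90,0),0.5)
go([540,190,230],Rt(-90,30),0.5)
```

```text
[[[-0.001, 0.0, -0.96, 0.0, 0.0, 0.0, 0.23], [-0.001, 0.0, -0.96, 0.0, 0.0, 0.0, 0.23], [-0.001, 0.0, -0.96, 0.0, 0.0, 0.0, 0.23]]]
[[[-0.72, -0.001, -0.85, 0.0, 0.0, -0.5, 0.5], [-0.72, -0.001, -0.85, 0.0, 0.0, -0.5, 0.5], [-0.72, -0.001, -0.85, 0.0, 0.0, -0.5, 0.5], [-0.72, -0.001, -0.85, 0.0, 0.0, -0.5, 0.5], [-0.72, -0.001, -0.85, 0.0, 0.0, -0.5, 0.5], [-0.72, -0.001, -0.85, 0.0, 0.0, -0.5, 0.5], [-0.72, -0.001, -0.85, 0.0, 0.0, -0.5, 0.5], [-0.72, -0.001, -0.85, 0.0, 0.0, -0.5, 0.5], [-0.72, -0.001, -0.85, 0.0, 0.0, -0.5, 0.5], [-0.72, -0.001, -0.85, 0.0, 0.0, -0.5, 0.5]]]
[[[0.0, -0.7, -0.15, 0.167, 0.0, 0.0, 0.5], [0.0, -0.7, -0.15, 0.167, 0.0, 0.0, 0.5], [0.0, -0.7, -0.15, 0.167, 0.0, 0.0, 0.5], [0.0, -0.7, -0.15, 0.167, 0.0, 0.0, 0.5]]]
```

>>> apply_moves --increments '[[[0,0.0,-0.96,0.0,0.0,0.0,0.23],[0,0.0,-0.96,0.0,0.0,0.0,0.23],[0,0.0,-0.96,0.0,0.0,0.0,0.23]]]'

```text
t: 9.0
tcp_pos: [399.5, 191.2, 132.8]
tcp_rot: [[-1.0, -0.002, 0.005], [-0.002, 1.0, 0.005], [-0.005, 0.005, -1.0]]
contact_force: [0.0, -1.4, -1.2]
gripper_width: 20.0
```

>>> apply_moves --increments '[[[-0.72,0,-0.85,0.0,0.0,-0.5,0.5],[-0.72,0,-0.85,0.0,0.0,-0.5,0.5],[-0.72,0,-0.85,0.0,0.0,-0.5,0.5],[-0.72,0,-0.85,0.0,0.0,-0.5,0.5],[-0.72,0,-0.85,0.0,0.0,-0.5,0.5],[-0.72,0,-0.85,0.0,0.0,-0.5,0.5],[-0.72,0,-0.85,0.0,0.0,-0.5,0.5],[-0.72,0,-0.85,0.0,0.0,-0.5,0.5],[-0.72,0,-0.85,0.0,0.0,-0.5,0.5],[-0.72,0,-0.85,0.0,0.0,-0.5,0.5]]]'

```text
t: 10.25
tcp_pos: [469.5, 189.6, 213.8]
tcp_rot: [[0.0, -1.0, -0.002], [-1.0, -0.0, -0.001], [0.001, 0.002, -1.0]]
contact_force: [-0.3, -0.2, -1.1]
gripper_width: 43.5
```

>>> apply_moves --increments '[[[0.0,-0.7,-0.15,0.167,0.0,0.0,0.5],[0.0,-0.7,-0.15,0.167,0.0,0.0,0.5],[0.0,-0.7,-0.15,0.167,0.0,0.0,0.5],[0.0,-0.7,-0.15,0.167,0.0,0.0,0.5]]]'

```text
t: 10.75
tcp_pos: [538.1, 189.2, 228.1]
tcp_rot: [[0.002, -0.866, 0.5], [-1.0, -0.002, -0.0], [0.001, -0.5, -0.866]]
contact_force: [0.7, -0.6, 0.5]
gripper_width: 43.7
```

Run:
```python
from h import *
np.set_printoptions(precision=1,suppress=True)
print(observe()['tcp_pos'],observe()['joint_positions'])
p,d,ci=snap('wrist','w5.png'); pc=cloud(ci,d); np.savez('w5.npz',p=p,d=d,**ci)
print(look_for('rack_post','wrist'))
m=(d>0)&(abs(pc[...,2]-104)<3)&(pc[...,1]>140)&(pc[...,1]<240)&(pc[...,0]>560)&(pc[...,0]<700)
print(m.sum(),np.percentile(pc[m],[2,50,98],axis=0))
```

```text
[538.1 189.2 228.1] [ 0.7  0.1 -0.7  0.8 -0.5  0.2]
[{'rect': [168.2, 130.8, 188.9, 58.2], 'p': 0.74}]
135 [[628.2 182.1 101.5]
 [634.9 188.4 103.8]
 [642.4 195.5 105.1]]
```

View pics/w5.png

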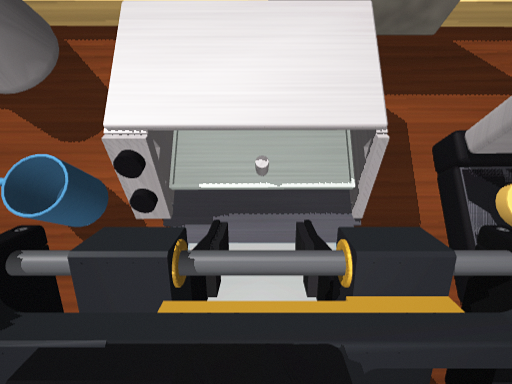

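Run:
```python
from pl import *
R=Rt(-90,30)
go([605,189,150],R,.5)
call([((645,189,80.5),R,.5,4),((645,189,80.5),R,.0,5)])
call([((645-25,189,80.5),R,0,2),((645-50,189,80.5),R,0,2),((645-75,189,80.5),R,0,2)])
call([((645-110,189,80.5),R,0,3),((645-136,189,80.5),R,0,4)])
```

```text
[[[0.011, -0.156, 0.98, 0.0, 0.0, 0.0, 0.5], [0.011, -0.156, 0.98, 0.0, 0.0, 0.0, 0.5]]]
[[[0.0, -0.006, 0.037, 0.0, 0.0, 0.0, 0.5], [0.0, -0.006, 0.037, 0.0, 0.0, 0.0, 0.5]]]
[[[0.001, 0.002, 0.802, 0.0, 0.0, 0.0, 0.5], [0.001, 0.002, 0.802, 0.0, 0.0, 0.0, 0.5], [0.001, 0.002, 0.802, 0.0, 0.0, 0.0, 0.5], [0.001, 0.002, 0.802, 0.0, 0.0, 0.0, 0.5], [0.001, 0.002, 0.802, 0.0, 0.0, 0.0, 0.0], [0.001, 0.002, 0.802, 0.0, 0.0, 0.0, 0.0], [0.001, 0.002, 0.802, 0.0, 0.0, 0.0, 0.0], [0.001, 0.002, 0.802, 0.0, 0.0, 0.0, 0.0], [0.001, 0.002, 0.802, 0.0, 0.0, 0.0, 0.0]]]
[[[-0.001, 0.216, -0.125, 0.0, 0.0, 0.0, 0], [-0.001, 0.216, -0.125, 0.0, 0.0, 0.0, 0], [-0.001, 0.433, -0.25, 0.0, 0.0, 0.0, 0], [-0.001, 0.433, -0.25, 0.0, 0.0, 0.0, 0], [-0.001, 0.649, -0.375, 0.0, 0.0, 0.0, 0], [-0.001, 0.649, -0.375, 0.0, 0.0, 0.0, 0]]]
[[[-0.001, 0.303, -0.176, 0.0, 0.0, 0.0, 0], [-0.001, 0.303, -0.176, 0.0, 0.0, 0.0, 0], [-0.001, 0.303, -0.176, 0.0, 0.0, 0.0, 0], [-0.001, 0.528, -0.306, 0.0, 0.0, 0.0, 0], [-0.001, 0.528, -0.306, 0.0, 0.0, 0.0, 0], [-0.001, 0.528, -0.306, 0.0, 0.0, 0.0, 0], [-0.001, 0.528, -0.306, 0.0, 0.0, 0.0, 0]]]
```

>>> apply_moves --increments '[[[0.011,-0.156,0.98,0.0,0.0,0.0,0.5],[0.011,-0.156,0.98,0.0,0.0,0.0,0.5]]]'

```text
t: 11.1
tcp_pos: [601.4, 190.0, 160.1]
tcp_rot: [[0.0, -0.863, 0.505], [-1.0, -0.001, -0.001], [0.001, -0.505, -0.863]]
contact_force: [1.7, 0.7, 1.8]
gripper_width: 43.4
```

>>> apply_moves --increments '[[[0.0,-0.006,0.037,0.0,0.0,0.0,0.5],[0.0,-0.006,0.037,0.0,0.0,0.0,0.5]]]'

```text
t: 11.35
tcp_pos: [603.3, 188.5, 158.9]
tcp_rot: [[-0.002, -0.862, 0.507], [-1.0, 0.001, -0.002], [0.001, -0.507, -0.862]]
contact_force: [0.4, -0.4, 0.4]
gripper_width: 43.3
```

>>> apply_moves --increments '[[[0,0.002,0.802,0.0,0.0,0.0,0.5],[0,0.002,0.802,0.0,0.0,0.0,0.5],[0,0.002,0.802,0.0,0.0,0.0,0.5],[0,0.002,0.802,0.0,0.0,0.0,0.5],[0,0.002,0.802,0.0,0.0,0.0,0.0],[0,0.002,0.802,0.0,0.0,0.0,0.0],[0,0.002,0.802,0.0,0.0,0.0,0.0],[0,0.002,0.802,0.0,0.0,0.0,0.0],[0,0.002,0.802,0.0,0.0,0.0,0.0]]]'

```text
t: 12.48
tcp_pos: [643.5, 189.2, 94.8]
tcp_rot: [[-0.018, -0.863, 0.505], [-1.0, 0.004, -0.028], [0.022, -0.506, -0.862]]
contact_force: [-7.4, -12.5, 6.6]
gripper_width: 15.6
```

Run:
```python
from h import *
np.set_printoptions(precision=3,suppress=True)
o=observe(); print(o)
snap('wrist','w6.png')
```

```text
{'t': 12.475, 'joint_positions': array([ 0.245,  0.393, -0.745,  2.048, -0.169, -0.701]), 'qd': array([-0.001, -0.   ,  0.002,  0.002,  0.003, -0.   ]), 'tau': array([  6.999, -29.644,  15.876,   0.875,   1.847,  -0.026]), 'tcp_pos': array([643.481, 189.187,  94.832]), 'tcp_rot': array([[-0.018, -0.863,  0.505],
       [-1.   ,  0.004, -0.028],
       [ 0.022, -0.506, -0.862]]), 'contact_force': array([ -7.444, -12.524,   6.587]), 'moment': array([-3.487,  1.837, -2.078]), 'gripper_width': 15.57928565759496}
```

View pics/w6.png

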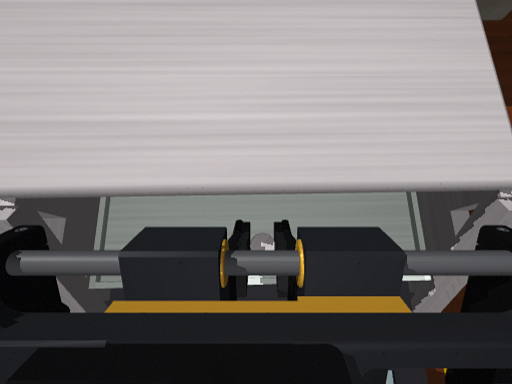

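>>> apply_moves --increments '[[[0,0,0,0,0,0,0.4],[0,0,0,0,0,0,0.4],[0,0,0,0,0,0,0.4],[0,0,-0.2,0,0,0,0.4],[0,0,-0.3,0,0,0,0.4],[0,0,-0.4,0,0,0,0.4],[0,0,-0.4,0,0,0,0.4]]]'

```text
t: 13.4
tcp_pos: [622.8, 196.3, 128.7]
tcp_rot: [[-0.007, -0.865, 0.503], [-1.0, -0.002, -0.018], [0.016, -0.503, -0.864]]
contact_force: [-0.2, 0.1, 0.1]
gripper_width: 34.7
```

Run:
```python
from pl import *
np.set_printoptions(precision=3,suppress=True)
o=observe(); print(o['joint_positions'],o['tcp_pos'],o['tcp_rot'],o['contact_force'])
setc(o['tcp_pos'],o['tcp_rot'])
go([610,189,170],Rt(-90,8),.4)
```

```text
[ 0.379  0.318 -0.781  1.658 -0.204 -0.42 ] [622.832 196.252 128.712] [[-0.007 -0.865  0.503]
 [-1.    -0.002 -0.018]
 [ 0.016 -0.503 -0.864]] [-0.197  0.088  0.087]
[[[0.08, -0.096, -0.42, -0.123, -0.006, 0.0, 0.4], [0.08, -0.096, -0.42, -0.123, -0.006, 0.0, 0.4], [0.08, -0.096, -0.42, -0.123, -0.006, 0.0, 0.4], [0.08, -0.096, -0.42, -0.123, -0.006, 0.0, 0.4]]]
```

>>> apply_moves --increments '[[[0.08,-0.096,-0.42,-0.123,-0.006,0.0,0.4],[0.08,-0.096,-0.42,-0.123,-0.006,0.0,0.4],[0.08,-0.096,-0.42,-0.123,-0.006,0.0,0.4],[0.08,-0.096,-0.42,-0.123,-0.006,0.0,0.4],[0.08,-0.096,-0.42,-0.123,-0.006,0.0,0.4],[0.08,-0.096,-0.42,-0.123,-0.006,0.0,0.4]]]'

```text
t: 14.15
tcp_pos: [609.9, 189.2, 169.3]
tcp_rot: [[0.0, -0.991, 0.135], [-1.0, 0.0, 0.002], [-0.002, -0.135, -0.991]]
contact_force: [0.7, -0.9, -0.5]
gripper_width: 35.0
```

Run:
```python
from pl import *
np.set_printoptions(precision=3,suppress=True)
o=observe(); print(o['joint_positions'],o['tcp_pos'],o['tcp_rot'],o['contact_force'])
```

```text
[ 0.589  0.385 -0.175  0.094 -0.899  0.928] [609.892 189.242 169.293] [[ 0.    -0.991  0.135]
 [-1.     0.     0.002]
 [-0.002 -0.135 -0.991]] [ 0.695 -0.874 -0.462]
```

Run:
```python
from h import *
p,d,ci=snap('wrist','w7.png'); pc=cloud(ci,d)
m=(d>0)&(abs(pc[...,2]-104)<3)&(pc[...,1]>140)&(pc[...,1]<240)&(pc[...,0]>560)&(pc[...,0]<655)
print(m.sum(),np.percentile(pc[m],[2,50,98],axis=0))
from pl import *
R=Rt(-90,8)
call([((638,189,115),R,.4,2),((638,189,78.5),R,.4,3),((638,189,78.5),R,.0,4)])
call([((638-25,189,78.5),R,0,2),((638-50,189,78.5),R,0,2),((638-75,189,78.5),R,0,2)])
call([((638-110,189,78.5),R,0,2),((638-136,189,78.5),R,0,3)])
```

```text
249 [[632.51451917 183.69558313 104.0303384 ]
 [639.56198677 190.65697947 105.46771849]
 [646.5175697  197.62859012 106.74745595]]
[[[0.001, -0.201, 0.583, 0.0, 0.0, 0.0, 0.4], [0.001, -0.201, 0.583, 0.0, 0.0, 0.0, 0.4], [0.001, -0.15, 0.945, 0.0, 0.0, 0.0, 0.4], [0.001, -0.15, 0.945, 0.0, 0.0, 0.0, 0.4], [0.001, -0.15, 0.945, 0.0, 0.0, 0.0, 0.4], [0.001, -0.15, 0.945, 0.0, 0.0, 0.0, 0.0], [0.001, -0.15, 0.945, 0.0, 0.0, 0.0, 0.0], [0.001, -0.15, 0.945, 0.0, 0.0, 0.0, 0.0], [0.001, -0.15, 0.945, 0.0, 0.0, 0.0, 0.0]]]
[[[0.0, 0.248, -0.035, 0.0, 0.0, 0.0, 0], [0.0, 0.248, -0.035, 0.0, 0.0, 0.0, 0], [0.001, 0.495, -0.07, 0.0, 0.0, 0.0, 0], [0.001, 0.495, -0.07, 0.0, 0.0, 0.0, 0], [0.001, 0.743, -0.105, 0.0, 0.0, 0.0, 0], [0.001, 0.743, -0.105, 0.0, 0.0, 0.0, 0]]]
[[[0.0, 0.346, -0.049, 0.0, 0.0, 0.0, 0], [0.0, 0.346, -0.049, 0.0, 0.0, 0.0, 0], [0.0, 0.604, -0.085, 0.0, 0.0, 0.0, 0], [0.0, 0.604, -0.085, 0.0, 0.0, 0.0, 0], [0.0, 0.604, -0.085, 0.0, 0.0, 0.0, 0]]]
```

>>> apply_moves --increments '[[[0,-0.201,0.583,0.0,0.0,0.0,0.4],[0,-0.201,0.583,0.0,0.0,0.0,0.4],[0,-0.15,0.945,0.0,0.0,0.0,0.4],[0,-0.15,0.945,0.0,0.0,0.0,0.4],[0,-0.15,0.945,0.0,0.0,0.0,0.4],[0,-0.15,0.945,0.0,0.0,0.0,0.0],[0,-0.15,0.945,0.0,0.0,0.0,0.0],[0,-0.15,0.945,0.0,0.0,0.0,0.0],[0,-0.15,0.945,0.0,0.0,0.0,0.0]]]'

```text
t: 15.32
tcp_pos: [639.1, 189.0, 78.9]
tcp_rot: [[-0.002, -0.99, 0.142], [-1.0, 0.002, 0.002], [-0.003, -0.142, -0.99]]
contact_force: [-0.8, 5.3, 2.4]
gripper_width: 15.4
```

>>> apply_moves --increments '[[[0.0,0.248,-0.035,0.0,0.0,0.0,0],[0.0,0.248,-0.035,0.0,0.0,0.0,0],[0,0.495,-0.07,0.0,0.0,0.0,0],[0,0.495,-0.07,0.0,0.0,0.0,0],[0,0.743,-0.105,0.0,0.0,0.0,0],[0,0.743,-0.105,0.0,0.0,0.0,0]]]'

```text
t: 16.08
tcp_pos: [562.8, 188.7, 78.9]
tcp_rot: [[-0.001, -0.99, 0.14], [-1.0, 0.002, 0.002], [-0.002, -0.14, -0.99]]
contact_force: [-2.0, 4.0, 2.6]
gripper_width: 15.3
```

>>> apply_moves --increments '[[[0.0,0.346,-0.049,0.0,0.0,0.0,0],[0.0,0.346,-0.049,0.0,0.0,0.0,0],[0.0,0.604,-0.085,0.0,0.0,0.0,0],[0.0,0.604,-0.085,0.0,0.0,0.0,0],[0.0,0.604,-0.085,0.0,0.0,0.0,0]]]'

```text
t: 16.7
tcp_pos: [503.1, 188.4, 78.9]
tcp_rot: [[-0.002, -0.99, 0.14], [-1.0, 0.002, 0.0], [-0.001, -0.14, -0.99]]
contact_force: [-1.3, 2.2, 7.1]
gripper_width: 15.3
```

Run:
```python
from pl import *
R=Rt(-90,8); p,_=getc()
call([(p,R,.4,3),(p+[-10,0,72],R,.4,3)])
go([500,189,220],Rt(-90),.6)
```

```text
[[[0.0, 0.0, 0.0, 0.0, 0.0, 0.0, 0.4], [0.0, 0.0, 0.0, 0.0, 0.0, 0.0, 0.4], [0.0, 0.0, 0.0, 0.0, 0.0, 0.0, 0.4], [-0.001, -0.002, -0.727, 0.0, 0.0, 0.0, 0.4], [-0.001, -0.002, -0.727, 0.0, 0.0, 0.0, 0.4], [-0.001, -0.002, -0.727, 0.0, 0.0, 0.0, 0.4]]]
[[[-0.001, -0.176, -0.677, -0.045, 0.0, 0.0, 0.6], [-0.001, -0.176, -0.677, -0.045, 0.0, 0.0, 0.6], [-0.001, -0.176, -0.677, -0.045, 0.0, 0.0, 0.6]]]
```

>>> apply_moves --increments '[[[0.0,0.0,0.0,0.0,0.0,0.0,0.4],[0.0,0.0,0.0,0.0,0.0,0.0,0.4],[0.0,0.0,0.0,0.0,0.0,0.0,0.4],[0,-0.002,-0.727,0.0,0.0,0.0,0.4],[0,-0.002,-0.727,0.0,0.0,0.0,0.4],[0,-0.002,-0.727,0.0,0.0,0.0,0.4]]]'

```text
t: 17.45
tcp_pos: [492.3, 188.0, 150.5]
tcp_rot: [[-0.003, -0.99, 0.14], [-1.0, 0.003, 0.001], [-0.002, -0.14, -0.99]]
contact_force: [-0.3, 0.5, 0.1]
gripper_width: 34.7
```

>>> apply_moves --increments '[[[0,-0.176,-0.677,-0.045,0.0,0.0,0.6],[0,-0.176,-0.677,-0.045,0.0,0.0,0.6],[0,-0.176,-0.677,-0.045,0.0,0.0,0.6]]]'

```text
t: 17.82
tcp_pos: [501.1, 187.9, 219.0]
tcp_rot: [[-0.004, -1.0, -0.002], [-1.0, 0.004, 0.001], [-0.001, 0.002, -1.0]]
contact_force: [-0.4, -0.3, -0.7]
gripper_width: 50.7
```

Run:
```python
from h import *
np.set_printoptions(precision=1,suppress=True)
p,d,ci=snap('wrist','w8.png'); pc=cloud(ci,d); np.savez('w8.npz',p=p,d=d,**ci)
m=(d>0)&(abs(pc[...,2]-104)<5)&(pc[...,1]>140)&(pc[...,1]<240)&(pc[...,0]>460)&(pc[...,0]<555)
print(m.sum(),np.percentile(pc[m],[2,50,98],axis=0))
m=(d>0)&(abs(pc[...,2]-72)<4)&(pc[...,1]>0)&(pc[...,1]<340)&(pc[...,0]>400)&(pc[...,0]<655)
print(m.sum(),np.percentile(pc[m],[1,50,99],axis=0))
```

```text
176 [[494.8 180.9 100.1]
 [501.8 188.2 103. ]
 [508.8 195.  104.5]]
32129 [[481.8  76.1  69.2]
 [572.6 189.2  71.1]
 [641.4 311.4  75.5]]
```

View pics/w8.png

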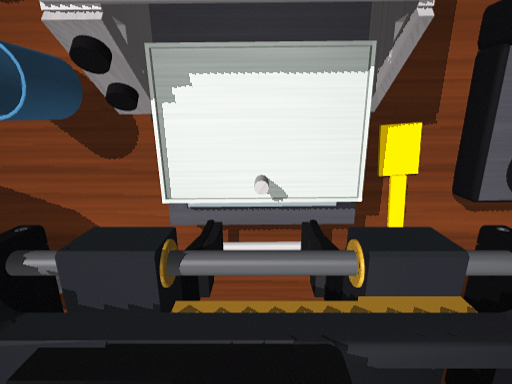

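Run:
```python
from pl import *
go([511,-147,190],Rt(-90),1.0,extra=3)
```

```text
[[[0.98, -0.033, 0.086, 0.0, 0.0, 0.0, 1.0], [0.98, -0.033, 0.086, 0.0, 0.0, 0.0, 1.0]]]
[[[0.98, -0.033, 0.086, 0.0, 0.0, 0.0, 1.0], [0.98, -0.033, 0.086, 0.0, 0.0, 0.0, 1.0]]]
[[[0.98, -0.033, 0.086, 0.0, 0.0, 0.0, 1.0], [0.98, -0.033, 0.086, 0.0, 0.0, 0.0, 1.0]]]
[[[0.421, -0.014, 0.037, 0.0, 0.0, 0.0, 1.0], [0.421, -0.014, 0.037, 0.0, 0.0, 0.0, 1.0], [0.421, -0.014, 0.037, 0.0, 0.0, 0.0, 1.0], [0.421, -0.014, 0.037, 0.0, 0.0, 0.0, 1.0]]]
```

>>> apply_moves --increments '[[[0.98,-0.033,0.086,0.0,0.0,0.0,1.0],[0.98,-0.033,0.086,0.0,0.0,0.0,1.0]]]'

```text
t: 18.12
tcp_pos: [501.0, 87.7, 207.8]
tcp_rot: [[-0.003, -1.0, -0.007], [-1.0, 0.003, -0.002], [0.002, 0.007, -1.0]]
contact_force: [-0.1, -0.2, 0.8]
gripper_width: 64.9
```

>>> apply_moves --increments '[[[0.98,-0.033,0.086,0.0,0.0,0.0,1.0],[0.98,-0.033,0.086,0.0,0.0,0.0,1.0]]]'

```text
t: 18.38
tcp_pos: [503.9, -10.5, 199.3]
tcp_rot: [[-0.004, -1.0, -0.007], [-1.0, 0.004, -0.001], [0.001, 0.007, -1.0]]
contact_force: [-0.5, 0.6, -0.5]
gripper_width: 83.0
```

>>> apply_moves --increments '[[[0.98,-0.033,0.086,0.0,0.0,0.0,1.0],[0.98,-0.033,0.086,0.0,0.0,0.0,1.0]]]'

```text
t: 18.62
tcp_pos: [507.0, -108.1, 190.6]
tcp_rot: [[-0.004, -1.0, -0.008], [-1.0, 0.004, 0.0], [-0.0, 0.008, -1.0]]
contact_force: [-0.0, 0.7, -0.3]
gripper_width: 87.0
```

>>> apply_moves --increments '[[[0.421,-0.014,0.037,0.0,0.0,0.0,1.0],[0.421,-0.014,0.037,0.0,0.0,0.0,1.0],[0.421,-0.014,0.037,0.0,0.0,0.0,1.0],[0.421,-0.014,0.037,0.0,0.0,0.0,1.0]]]'

```text
t: 19.12
tcp_pos: [510.3, -147.3, 189.2]
tcp_rot: [[-0.001, -1.0, -0.003], [-1.0, 0.001, 0.001], [-0.001, 0.003, -1.0]]
contact_force: [0.2, -0.3, 0.4]
gripper_width: 86.6
```

```bash
cat > ar.py <<'E'
from h import *
np.set_printoptions(precision=1,suppress=True)
def arepas(cam,fn,zc=75,box=(400,720,-350,-50)):
    p,d,ci=snap(cam,fn); pc=cloud(ci,d); x,y,z=pc[...,0],pc[...,1],pc[...,2]
    mm=(d>0)&(abs(z-zc)<5)&(x>box[0])&(x<box[1])&(y>box[2])&(y<box[3])
    n,l,s,_=cv2.connectedComponentsWithStats(mm.astype(np.uint8),connectivity=4)
    for k in range(1,n):
        if s[k,4]>80:
            q=pc[l==k]; c,r=cv2.minEnclosingCircle(q[:,:2].astype(np.float32)); print(cam,s[k].tolist(),np.array(c),round(r,1),q.mean(0))
E
python3 - <<'E'
from ar import *
print(observe()['tcp_pos'])
arepas('wrist','w9.png'); arepas('top','t9.png')
E
```

```text
[ 510.3 -147.3  189.2]
wrist [328, 70, 65, 67, 3343] [ 595.  -242.6] 30.8 [ 595.5 -241.7   76. ]
wrist [230, 72, 63, 66, 3270] [ 593.6 -146.7] 30.9 [ 594.2 -146.6   76.1]
wrist [325, 154, 60, 57, 2656] [ 516.2 -244.9] 30.9 [ 517.5 -243.9   75.9]
wrist [233, 158, 58, 57, 2581] [ 511.5 -146.8] 30.9 [ 513.  -146.9   75.9]
```

View pics/w9.png

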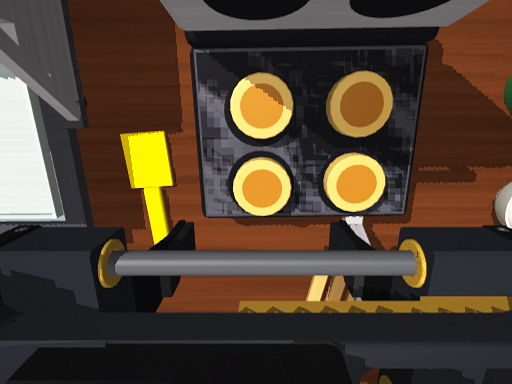

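```bash
cat > trip.py <<'E'
from pl import *
R=Rt(-90)
def pick(x,y):
    p,_=getc(); t=np.array([x,y,60.])
    call([(t+[0,0,25],R,1.0,2),(t,R,1.0,2),(t,R,.55,5),(t+[0,0,90],R,.55,3)])
def place(x,y,tr=True):
    t=np.array([x,y,78.])
    if tr: go(t+[0,0,72],R,.55,extra=2)
    print('place'); call([(t+[0,0,12],R,.55,2),(t,R,.55,3),(t,R,.85,3),(t+[0,0,72],R,.85,3)])
E
python3 - <<'E'
from trip import *
go([511.5,-146.5,150],R,1.0)
pick(511.5,-146.5)
place(594,135)
E
```

```text
[[[-0.005, -0.005, 0.4, 0.0, 0.0, 0.0, 1.0], [-0.005, -0.005, 0.4, 0.0, 0.0, 0.0, 1.0]]]
[[[0.001, -0.001, 0.65, 0.0, 0.0, 0.0, 1.0], [0.001, -0.001, 0.65, 0.0, 0.0, 0.0, 1.0], [0.001, -0.001, 0.9, 0.0, 0.0, 0.0, 1.0], [0.001, -0.001, 0.9, 0.0, 0.0, 0.0, 1.0], [0.001, -0.001, 0.9, 0.0, 0.0, 0.0, 0.55], [0.001, -0.001, 0.9, 0.0, 0.0, 0.0, 0.55], [0.001, -0.001, 0.9, 0.0, 0.0, 0.0, 0.55], [0.001, -0.001, 0.9, 0.0, 0.0, 0.0, 0.55], [0.001, -0.001, 0.9, 0.0, 0.0, 0.0, 0.55], [0.0, 0.0, 0.0, 0.0, 0.0, 0.0, 0.55], [0.0, 0.0, 0.0, 0.0, 0.0, 0.0, 0.55], [0.0, 0.0, 0.0, 0.0, 0.0, 0.0, 0.55]]]
[[[-0.98, -0.287, 0.001, 0.0, 0.0, 0.0, 0.55], [-0.98, -0.287, 0.001, 0.0, 0.0, 0.0, 0.55]]]
[[[-0.98, -0.286, 0.001, 0.0, 0.0, 0.0, 0.55], [-0.98, -0.286, 0.001, 0.0, 0.0, 0.0, 0.55]]]
[[[-0.855, -0.25, 0.001, 0.0, 0.0, 0.0, 0.55], [-0.855, -0.25, 0.001, 0.0, 0.0, 0.0, 0.55], [-0.855, -0.25, 0.001, 0.0, 0.0, 0.0, 0.55], [-0.855, -0.25, 0.001, 0.0, 0.0, 0.0, 0.55]]]
place
[[[0.0, -0.001, 0.6, 0.0, 0.0, 0.0, 0.55], [0.0, -0.001, 0.6, 0.0, 0.0, 0.0, 0.55], [0.001, -0.001, 0.72, 0.0, 0.0, 0.0, 0.55], [0.001, -0.001, 0.72, 0.0, 0.0, 0.0, 0.55], [0.001, -0.001, 0.72, 0.0, 0.0, 0.0, 0.55], [0.001, -0.001, 0.72, 0.0, 0.0, 0.0, 0.85], [0.001, -0.001, 0.72, 0.0, 0.0, 0.0, 0.85], [0.001, -0.001, 0.72, 0.0, 0.0, 0.0, 0.85], [0.0, 0.0, 0.0, 0.0, 0.0, 0.0, 0.85], [0.0, 0.0, 0.0, 0.0, 0.0, 0.0, 0.85], [0.0, 0.0, 0.0, 0.0, 0.0, 0.0, 0.85]]]
```

>>> apply_moves --increments '[[[-0.005,-0.005,0.4,0.0,0.0,0.0,1.0],[-0.005,-0.005,0.4,0.0,0.0,0.0,1.0]]]'

```text
t: 19.48
tcp_pos: [508.9, -147.0, 147.4]
tcp_rot: [[-0.002, -1.0, -0.009], [-1.0, 0.002, 0.001], [-0.001, 0.009, -1.0]]
contact_force: [-0.6, -0.3, -0.1]
gripper_width: 87.0
```

>>> apply_moves --increments '[[[0,0,0.65,0.0,0.0,0.0,1.0],[0,0,0.65,0.0,0.0,0.0,1.0],[0,0,0.9,0.0,0.0,0.0,1.0],[0,0,0.9,0.0,0.0,0.0,1.0],[0,0,0.9,0.0,0.0,0.0,0.55],[0,0,0.9,0.0,0.0,0.0,0.55],[0,0,0.9,0.0,0.0,0.0,0.55],[0,0,0.9,0.0,0.0,0.0,0.55],[0,0,0.9,0.0,0.0,0.0,0.55],[0.0,0.0,0.0,0.0,0.0,0.0,0.55],[0.0,0.0,0.0,0.0,0.0,0.0,0.55],[0.0,0.0,0.0,0.0,0.0,0.0,0.55]]]'

```text
t: 20.98
tcp_pos: [512.3, -147.7, 151.7]
tcp_rot: [[-0.003, -1.0, 0.003], [-1.0, 0.003, 0.001], [-0.001, -0.003, -1.0]]
contact_force: [0.2, -0.2, -1.3]
gripper_width: 61.3
```

Held. Carry.

>>> apply_moves --increments '[[[-0.98,-0.287,0,0.0,0.0,0.0,0.55],[-0.98,-0.287,0,0.0,0.0,0.0,0.55]]]'

```text
t: 21.22
tcp_pos: [539.2, -48.5, 147.8]
tcp_rot: [[-0.003, -1.0, -0.005], [-1.0, 0.003, 0.001], [-0.0, 0.005, -1.0]]
contact_force: [0.4, -0.6, -0.8]
gripper_width: 61.5
```

>>> apply_moves --increments '[[[-0.98,-0.286,0,0.0,0.0,0.0,0.55],[-0.98,-0.286,0,0.0,0.0,0.0,0.55]]]'

```text
t: 21.48
tcp_pos: [568.2, 50.2, 147.4]
tcp_rot: [[-0.002, -1.0, -0.006], [-1.0, 0.002, -0.0], [0.0, 0.006, -1.0]]
contact_force: [-0.4, -0.2, -1.4]
gripper_width: 61.2
```

>>> apply_moves --increments '[[[-0.855,-0.25,0,0.0,0.0,0.0,0.55],[-0.855,-0.25,0,0.0,0.0,0.0,0.55],[-0.855,-0.25,0,0.0,0.0,0.0,0.55],[-0.855,-0.25,0,0.0,0.0,0.0,0.55]]]'

```text
t: 21.98
tcp_pos: [593.1, 132.5, 148.4]
tcp_rot: [[-0.004, -1.0, -0.005], [-1.0, 0.004, -0.001], [0.001, 0.005, -1.0]]
contact_force: [-0.5, -0.2, -1.2]
gripper_width: 61.9
```

Run:
```python
from h import *
p,d,ci=snap('scene','s10.png'); cv2.imwrite('pics/s10c.png',cv2.resize(p[100:280,180:400,::-1],None,fx=3,fy=3))
print(observe()['gripper_width'],observe()['tcp_pos'])
```

```text
61.72639195004135 [593.34406462 132.23353641 148.87956095]
```

View pics/s10c.png

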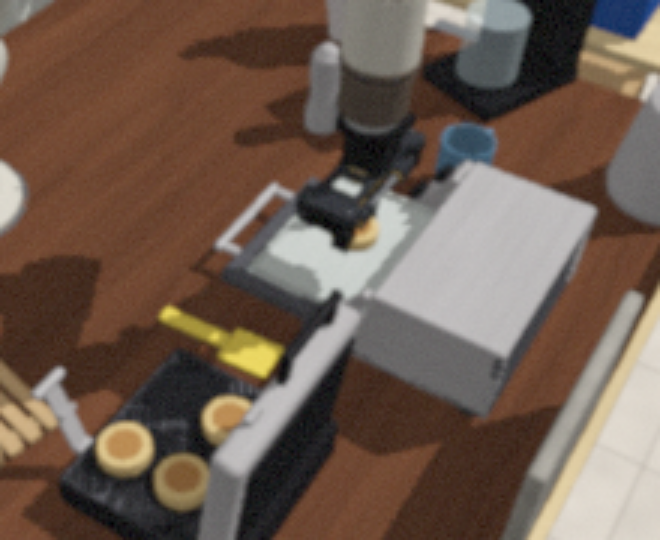

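>>> apply_moves --increments '[[[-0.02,0,0.6,0.0,0.0,0.0,0.55],[-0.02,0,0.6,0.0,0.0,0.0,0.55],[-0.02,0,0.72,0.0,0.0,0.0,0.55],[-0.02,0,0.72,0.0,0.0,0.0,0.55],[-0.02,0,0.72,0.0,0.0,0.0,0.55],[-0.02,0,0.72,0.0,0.0,0.0,0.85],[-0.02,0,0.72,0.0,0.0,0.0,0.85],[-0.02,0,0.72,0.0,0.0,0.0,0.85],[0.0,0.0,0.0,0.0,0.0,0.0,0.85],[0.0,0.0,0.0,0.0,0.0,0.0,0.85],[0.0,0.0,0.0,0.0,0.0,0.0,0.85]]]'

```text
t: 23.4
tcp_pos: [594.4, 133.8, 150.8]
tcp_rot: [[-0.003, -1.0, -0.0], [-1.0, 0.003, 0.002], [-0.002, 0.0, -1.0]]
contact_force: [0.6, 0.1, -0.1]
gripper_width: 74.1
```

Run:
```python
from pl import *
o=observe(); print(o['tcp_pos'],o['joint_positions'])
setc(o['tcp_pos'],o['tcp_rot'])
go([593.5,-146.5,160],Rt(-90),1.0,extra=2)
```

```text
[594.4448999  133.81498793 150.75148254] [ 0.48590758  0.41573046 -0.13269189 -0.00196413 -1.02167744  1.08301871]
[[[0.98, 0.0, -0.034, 0.0, 0.001, -0.001, 1.0], [0.98, 0.0, -0.034, 0.0, 0.001, -0.001, 1.0]]]
[[[0.98, 0.004, -0.031, 0.0, 0.0, 0.0, 1.0], [0.98, 0.004, -0.031, 0.0, 0.0, 0.0, 1.0]]]
[[[0.843, 0.003, -0.027, 0.0, 0.0, 0.0, 1.0], [0.843, 0.003, -0.027, 0.0, 0.0, 0.0, 1.0], [0.843, 0.003, -0.027, 0.0, 0.0, 0.0, 1.0], [0.843, 0.003, -0.027, 0.0, 0.0, 0.0, 1.0]]]
```

>>> apply_moves --increments '[[[0.98,0.0,-0.034,0.0,0,0,1.0],[0.98,0.0,-0.034,0.0,0,0,1.0],[0.98,0.0,-0.034,0.0,0,0,1.0]]]'

```text
t: 23.78
tcp_pos: [592.7, 33.3, 151.4]
tcp_rot: [[-0.006, -1.0, -0.005], [-1.0, 0.006, -0.0], [0.0, 0.005, -1.0]]
contact_force: [0.1, 0.7, 0.1]
gripper_width: 86.2
```

>>> apply_moves --increments '[[[0.98,0.004,-0.031,0.0,0.0,0.0,1.0],[0.98,0.004,-0.031,0.0,0.0,0.0,1.0],[0.98,0.004,-0.031,0.0,0.0,0.0,1.0]]]'

```text
t: 24.15
tcp_pos: [592.6, -63.7, 154.8]
tcp_rot: [[-0.005, -1.0, -0.004], [-1.0, 0.005, 0.0], [-0.0, 0.004, -1.0]]
contact_force: [-0.1, -0.4, -0.5]
gripper_width: 86.7
```

>>> apply_moves --increments '[[[0.843,0.003,-0.027,0.0,0.0,0.0,1.0],[0.843,0.003,-0.027,0.0,0.0,0.0,1.0],[0.843,0.003,-0.027,0.0,0.0,0.0,1.0],[0.843,0.003,-0.027,0.0,0.0,0.0,1.0]]]'

```text
t: 24.65
tcp_pos: [592.7, -145.5, 158.3]
tcp_rot: [[-0.002, -1.0, -0.003], [-1.0, 0.002, 0.001], [-0.001, 0.003, -1.0]]
contact_force: [0.4, 0.5, -0.7]
gripper_width: 87.1
```

Run:
```python
from pl import *
from ar import *
o=observe(); print(o['tcp_pos']); setc(o['tcp_pos'],o['tcp_rot'])
arepas('top','t11.png'); arepas('wrist','w11.png'); arepas('top','t11.png',92,(440,700,50,330))
```

```text
[ 592.7 -145.5  158.3]
top [288, 178, 18, 9, 123] [ 585.4 -146.3] 29.0 [ 579.  -145.5   74.5]
top [316, 179, 18, 8, 84] [ 582.2 -239.6] 28.3 [ 575.8 -238.8   74.8]
top [317, 192, 19, 19, 266] [ 514.8 -243.7] 30.9 [ 514.8 -243.    74.7]
wrist [332, 162, 67, 63, 3251] [ 595.1 -242.9] 31.1 [ 596.4 -241.7   75.7]
wrist [231, 164, 65, 63, 3173] [ 593.6 -146.6] 30.9 [ 595.1 -146.7   75.8]
wrist [330, 275, 21, 19, 195] [ 498.6 -226.8] 14.9 [ 500.5 -225.8   75.5]
top [202, 166, 19, 18, 266] [593.3 136.7] 30.5 [593.4 136.7  92.3]
```

First arepa lies at (593,137). The next is unmoved.

Run:
```python
from trip import *
pick(593.5,-146.5)
place(594,245)
```

```text
[[[0.011, -0.01, 0.733, 0.001, 0.0, -0.001, 1.0], [0.011, -0.01, 0.733, 0.001, 0.0, -0.001, 1.0], [0.011, -0.011, 0.983, 0.001, 0.0, -0.001, 1.0], [0.011, -0.011, 0.983, 0.001, 0.0, -0.001, 1.0], [0.011, -0.011, 0.983, 0.001, 0.0, -0.001, 0.55], [0.011, -0.011, 0.983, 0.001, 0.0, -0.001, 0.55], [0.011, -0.011, 0.983, 0.001, 0.0, -0.001, 0.55], [0.011, -0.011, 0.983, 0.001, 0.0, -0.001, 0.55], [0.011, -0.011, 0.983, 0.001, 0.0, -0.001, 0.55], [0.01, -0.008, 0.083, 0.001, 0.0, -0.001, 0.55], [0.01, -0.008, 0.083, 0.001, 0.0, -0.001, 0.55], [0.01, -0.008, 0.083, 0.001, 0.0, -0.001, 0.55]]]
[[[-0.98, -0.003, 0.001, 0.0, 0.0, 0.0, 0.55], [-0.98, -0.003, 0.001, 0.0, 0.0, 0.0, 0.55]]]
[[[-0.98, -0.003, 0.001, 0.0, 0.0, 0.0, 0.55], [-0.98, -0.003, 0.001, 0.0, 0.0, 0.0, 0.55]]]
[[[-0.98, -0.002, 0.001, 0.0, 0.0, 0.0, 0.55], [-0.98, -0.002, 0.001, 0.0, 0.0, 0.0, 0.55]]]
[[[-0.975, -0.003, 0.0, 0.0, 0.0, 0.0, 0.55], [-0.975, -0.003, 0.0, 0.0, 0.0, 0.0, 0.55], [-0.975, -0.003, 0.0, 0.0, 0.0, 0.0, 0.55], [-0.975, -0.003, 0.0, 0.0, 0.0, 0.0, 0.55]]]
place
[[[0.001, 0.0, 0.6, 0.0, 0.0, 0.0, 0.55], [0.001, 0.0, 0.6, 0.0, 0.0, 0.0, 0.55], [0.001, 0.0, 0.72, 0.0, 0.0, 0.0, 0.55], [0.001, 0.0, 0.72, 0.0, 0.0, 0.0, 0.55], [0.001, 0.0, 0.72, 0.0, 0.0, 0.0, 0.55], [0.001, 0.0, 0.72, 0.0, 0.0, 0.0, 0.85], [0.001, 0.0, 0.72, 0.0, 0.0, 0.0, 0.85], [0.001, 0.0, 0.72, 0.0, 0.0, 0.0, 0.85], [0.0, 0.0, 0.0, 0.0, 0.0, 0.0, 0.85], [0.0, 0.0, 0.0, 0.0, 0.0, 0.0, 0.85], [0.0, 0.0, 0.0, 0.0, 0.0, 0.0, 0.85]]]
```

>>> apply_moves --increments '[[[0.011,-0.01,0.733,0,0.0,0,1.0],[0.011,-0.01,0.733,0,0.0,0,1.0],[0.011,-0.011,0.983,0,0.0,0,1.0],[0.011,-0.011,0.983,0,0.0,0,1.0],[0.011,-0.011,0.983,0,0.0,0,0.55],[0.011,-0.011,0.983,0,0.0,0,0.55],[0.011,-0.011,0.983,0,0.0,0,0.55],[0.011,-0.011,0.983,0,0.0,0,0.55],[0.011,-0.011,0.983,0,0.0,0,0.55],[0.01,-0.008,0.083,0,0.0,0,0.55],[0.01,-0.008,0.083,0,0.0,0,0.55],[0.01,-0.008,0.083,0,0.0,0,0.55]]]'

```text
t: 26.3
tcp_pos: [594.8, -147.8, 152.8]
tcp_rot: [[-0.003, -1.0, 0.003], [-1.0, 0.003, 0.0], [-0.0, -0.003, -1.0]]
contact_force: [0.8, -0.5, -1.6]
gripper_width: 61.7
```

>>> apply_moves --increments '[[[-0.98,-0.003,0,0.0,0.0,0.0,0.55],[-0.98,-0.003,0,0.0,0.0,0.0,0.55],[-0.98,-0.003,0,0.0,0.0,0.0,0.55]]]'

```text
t: 26.68
tcp_pos: [592.9, -47.7, 148.4]
tcp_rot: [[0.0, -1.0, -0.006], [-1.0, -0.0, 0.0], [-0.0, 0.006, -1.0]]
contact_force: [-0.3, -0.5, -1.0]
gripper_width: 61.4
```

>>> apply_moves --increments '[[[-0.98,-0.003,0,0.0,0.0,0.0,0.55],[-0.98,-0.003,0,0.0,0.0,0.0,0.55],[-0.98,-0.003,0,0.0,0.0,0.0,0.55]]]'

```text
t: 27.05
tcp_pos: [594.0, 49.4, 149.0]
tcp_rot: [[-0.0, -1.0, -0.005], [-1.0, 0.0, -0.0], [0.0, 0.005, -1.0]]
contact_force: [-0.6, -0.2, -1.3]
gripper_width: 61.7
```

>>> apply_moves --increments '[[[-0.98,-0.002,0,0.0,0.0,0.0,0.55],[-0.98,-0.002,0,0.0,0.0,0.0,0.55],[-0.98,-0.002,0,0.0,0.0,0.0,0.55]]]'

```text
t: 27.42
tcp_pos: [594.8, 146.8, 149.3]
tcp_rot: [[-0.001, -1.0, -0.004], [-1.0, 0.001, -0.0], [0.0, 0.004, -1.0]]
contact_force: [-1.1, -0.5, -0.6]
gripper_width: 61.7
```

>>> apply_moves --increments '[[[-0.975,-0.003,0.0,0.0,0.0,0.0,0.55],[-0.975,-0.003,0.0,0.0,0.0,0.0,0.55],[-0.975,-0.003,0.0,0.0,0.0,0.0,0.55],[-0.975,-0.003,0.0,0.0,0.0,0.0,0.55],[-0.975,-0.003,0.0,0.0,0.0,0.0,0.55]]]'

```text
t: 28.05
tcp_pos: [595.7, 241.8, 150.4]
tcp_rot: [[-0.005, -1.0, -0.003], [-1.0, 0.005, -0.0], [0.0, 0.003, -1.0]]
contact_force: [-1.0, -0.9, -0.7]
gripper_width: 61.5
```

>>> apply_moves --increments '[[[-0.03,0.01,0.6,0.0,0.0,0.0,0.55],[-0.03,0.01,0.6,0.0,0.0,0.0,0.55],[-0.03,0.01,0.72,0.0,0.0,0.0,0.55],[-0.03,0.01,0.72,0.0,0.0,0.0,0.55],[-0.03,0.01,0.72,0.0,0.0,0.0,0.55],[-0.03,0.01,0.72,0.0,0.0,0.0,0.85],[-0.03,0.01,0.72,0.0,0.0,0.0,0.85],[-0.03,0.01,0.72,0.0,0.0,0.0,0.85],[0.0,0.0,0.0,0.0,0.0,0.0,0.85],[0.0,0.0,0.0,0.0,0.0,0.0,0.85],[0.0,0.0,0.0,0.0,0.0,0.0,0.85]]]'

```text
t: 29.42
tcp_pos: [595.9, 244.0, 151.8]
tcp_rot: [[-0.003, -1.0, -0.0], [-1.0, 0.003, 0.002], [-0.002, 0.0, -1.0]]
contact_force: [0.3, -0.4, -0.7]
gripper_width: 73.9
```

Run:
```python
from pl import *
o=observe(); print(o['tcp_pos'])
setc(o['tcp_pos'],o['tcp_rot'])
go([516,-244.5,155],Rt(-90),1.0,extra=2,vmax=40)
```

```text
[595.94897543 244.04633268 151.7810093 ]
[[[0.98, 0.157, -0.008, 0.0, 0.001, -0.001, 1.0], [0.98, 0.157, -0.008, 0.0, 0.001, -0.001, 1.0], [0.98, 0.157, -0.008, 0.0, 0.001, -0.001, 1.0]]]
[[[0.98, 0.161, -0.006, 0.0, 0.0, 0.0, 1.0], [0.98, 0.161, -0.006, 0.0, 0.0, 0.0, 1.0], [0.98, 0.161, -0.006, 0.0, 0.0, 0.0, 1.0]]]
[[[0.98, 0.161, -0.005, 0.0, 0.0, 0.0, 1.0], [0.98, 0.161, -0.005, 0.0, 0.0, 0.0, 1.0], [0.98, 0.161, -0.005, 0.0, 0.0, 0.0, 1.0]]]
[[[0.98, 0.161, -0.006, 0.0, 0.0, 0.0, 1.0], [0.98, 0.161, -0.006, 0.0, 0.0, 0.0, 1.0], [0.98, 0.161, -0.006, 0.0, 0.0, 0.0, 1.0]]]
[[[0.966, 0.158, -0.005, 0.0, 0.0, 0.0, 1.0], [0.966, 0.158, -0.005, 0.0, 0.0, 0.0, 1.0], [0.966, 0.158, -0.005, 0.0, 0.0, 0.0, 1.0], [0.966, 0.158, -0.005, 0.0, 0.0, 0.0, 1.0], [0.966, 0.158, -0.005, 0.0, 0.0, 0.0, 1.0]]]
```

>>> apply_moves --increments '[[[0.98,0.157,-0.008,0.0,0,0,1.0],[0.98,0.157,-0.008,0.0,0,0,1.0],[0.98,0.157,-0.008,0.0,0,0,1.0]]]'

```text
t: 29.8
tcp_pos: [578.1, 143.2, 149.9]
tcp_rot: [[-0.006, -1.0, -0.006], [-1.0, 0.006, -0.001], [0.001, 0.006, -1.0]]
contact_force: [1.4, -0.5, -0.7]
gripper_width: 86.1
```

>>> apply_moves --increments '[[[0.98,0.161,-0.006,0.0,0.0,0.0,1.0],[0.98,0.161,-0.006,0.0,0.0,0.0,1.0],[0.98,0.161,-0.006,0.0,0.0,0.0,1.0]]]'

```text
t: 30.18
tcp_pos: [562.4, 46.4, 150.9]
tcp_rot: [[-0.005, -1.0, -0.004], [-1.0, 0.005, -0.0], [0.0, 0.004, -1.0]]
contact_force: [-0.6, 0.9, -0.1]
gripper_width: 87.1
```

>>> apply_moves --increments '[[[0.98,0.161,-0.005,0.0,0.0,0.0,1.0],[0.98,0.161,-0.005,0.0,0.0,0.0,1.0],[0.98,0.161,-0.005,0.0,0.0,0.0,1.0]]]'

```text
t: 30.55
tcp_pos: [546.8, -50.8, 151.7]
tcp_rot: [[-0.005, -1.0, -0.003], [-1.0, 0.005, 0.0], [-0.0, 0.003, -1.0]]
contact_force: [-0.7, 0.7, 0.3]
gripper_width: 86.9
```

>>> apply_moves --increments '[[[0.98,0.161,-0.006,0.0,0.0,0.0,1.0],[0.98,0.161,-0.006,0.0,0.0,0.0,1.0],[0.98,0.161,-0.006,0.0,0.0,0.0,1.0]]]'

```text
t: 30.92
tcp_pos: [530.9, -148.3, 152.5]
tcp_rot: [[-0.004, -1.0, -0.003], [-1.0, 0.004, 0.001], [-0.001, 0.003, -1.0]]
contact_force: [-1.0, 0.6, -0.3]
gripper_width: 86.9
```

>>> apply_moves --increments '[[[0.966,0.158,-0.005,0.0,0.0,0.0,1.0],[0.966,0.158,-0.005,0.0,0.0,0.0,1.0],[0.966,0.158,-0.005,0.0,0.0,0.0,1.0],[0.966,0.158,-0.005,0.0,0.0,0.0,1.0],[0.966,0.158,-0.005,0.0,0.0,0.0,1.0]]]'

```text
t: 31.55
tcp_pos: [515.2, -243.1, 153.5]
tcp_rot: [[-0.001, -1.0, -0.002], [-1.0, 0.001, 0.001], [-0.001, 0.002, -1.0]]
contact_force: [-0.3, -0.6, -0.5]
gripper_width: 86.7
```

Run:
```python
from trip import *
from ar import *
o=observe(); print(o['tcp_pos']); setc(o['tcp_pos'],o['tcp_rot'])
arepas('top','t12.png'); arepas('wrist','w12.png'); arepas('top','t12.png',92,(440,700,50,330))
pick(516,-244.5)
place(529,245)
```

```text
[ 515.2 -243.1  153.5]
wrist [226, 70, 72, 76, 4250] [ 594.5 -243.2] 30.9 [ 595.2 -243.3   75.8]
wrist [231, 164, 67, 65, 3285] [ 516.  -245.4] 30.8 [ 517.4 -245.4   75.7]
top [167, 165, 20, 19, 276] [594.  248.5] 31.2 [593.1 248.1  92.1]
top [202, 166, 19, 18, 265] [593.5 136.8] 30.5 [593.2 136.6  92.1]
[[[0.015, -0.01, 0.685, 0.001, 0.0, 0.0, 1.0], [0.015, -0.01, 0.685, 0.001, 0.0, 0.0, 1.0], [0.015, -0.01, 0.935, 0.001, 0.0, 0.0, 1.0], [0.015, -0.01, 0.935, 0.001, 0.0, 0.0, 1.0], [0.015, -0.01, 0.935, 0.001, 0.0, 0.0, 0.55], [0.015, -0.01, 0.935, 0.001, 0.0, 0.0, 0.55], [0.015, -0.01, 0.935, 0.001, 0.0, 0.0, 0.55], [0.015, -0.01, 0.935, 0.001, 0.0, 0.0, 0.55], [0.015, -0.01, 0.935, 0.001, 0.0, 0.0, 0.55], [0.014, -0.008, 0.035, 0.001, 0.0, 0.0, 0.55], [0.014, -0.008, 0.035, 0.001, 0.0, 0.0, 0.55], [0.014, -0.008, 0.035, 0.001, 0.0, 0.0, 0.55]]]
[[[-0.98, -0.026, 0.001, 0.0, 0.0, 0.0, 0.55], [-0.98, -0.026, 0.001, 0.0, 0.0, 0.0, 0.55]]]
[[[-0.98, -0.025, 0.001, 0.0, 0.0, 0.0, 0.55], [-0.98, -0.025, 0.001, 0.0, 0.0, 0.0, 0.55]]]
[[[-0.98, -0.026, 0.0, 0.0, 0.0, 0.0, 0.55], [-0.98, -0.026, 0.0, 0.0, 0.0, 0.0, 0.55]]]
[[[-0.98, -0.025, 0.001, 0.0, 0.0, 0.0, 0.55], [-0.98, -0.025, 0.001, 0.0, 0.0, 0.0, 0.55]]]
[[[-0.975, -0.025, 0.0, 0.0, 0.0, 0.0, 0.55], [-0.975, -0.025, 0.0, 0.0, 0.0, 0.0, 0.55], [-0.975, -0.025, 0.0, 0.0, 0.0, 0.0, 0.55], [-0.975, -0.025, 0.0, 0.0, 0.0, 0.0, 0.55]]]
place
[[[0.0, 0.0, 0.6, 0.0, 0.0, 0.0, 0.55], [0.0, 0.0, 0.6, 0.0, 0.0, 0.0, 0.55], [0.001, 0.0, 0.72, 0.0, 0.0, 0.0, 0.55], [0.001, 0.0, 0.72, 0.0, 0.0, 0.0, 0.55], [0.001, 0.0, 0.72, 0.0, 0.0, 0.0, 0.55], [0.001, 0.0, 0.72, 0.0, 0.0, 0.0, 0.85], [0.001, 0.0, 0.72, 0.0, 0.0, 0.0, 0.85], [0.001, 0.0, 0.72, 0.0, 0.0, 0.0, 0.85], [0.0, 0.0, 0.0, 0.0, 0.0, 0.0, 0.85], [0.0, 0.0, 0.0, 0.0, 0.0, 0.0, 0.85], [0.0, 0.0, 0.0, 0.0, 0.0, 0.0, 0.85]]]
```

>>> apply_moves --increments '[[[0.015,-0.01,0.685,0,0.0,0.0,1.0],[0.015,-0.01,0.685,0,0.0,0.0,1.0],[0.015,-0.01,0.935,0,0.0,0.0,1.0],[0.015,-0.01,0.935,0,0.0,0.0,1.0],[0.015,-0.01,0.935,0,0.0,0.0,0.55],[0.015,-0.01,0.935,0,0.0,0.0,0.55],[0.015,-0.01,0.935,0,0.0,0.0,0.55],[0.015,-0.01,0.935,0,0.0,0.0,0.55],[0.015,-0.01,0.935,0,0.0,0.0,0.55],[0.014,-0.008,0.035,0,0.0,0.0,0.55],[0.014,-0.008,0.035,0,0.0,0.0,0.55],[0.014,-0.008,0.035,0,0.0,0.0,0.55]]]'

```text
t: 33.2
tcp_pos: [516.6, -246.3, 152.2]
tcp_rot: [[-0.003, -1.0, 0.003], [-1.0, 0.003, -0.0], [0.0, -0.003, -1.0]]
contact_force: [0.4, 0.1, -2.2]
gripper_width: 61.4
```

>>> apply_moves --increments '[[[-0.98,-0.026,0,0.0,0.0,0.0,0.55],[-0.98,-0.026,0,0.0,0.0,0.0,0.55],[-0.98,-0.026,0,0.0,0.0,0.0,0.55]]]'

```text
t: 33.58
tcp_pos: [517.0, -146.1, 148.3]
tcp_rot: [[0.0, -1.0, -0.006], [-1.0, -0.0, 0.001], [-0.001, 0.006, -1.0]]
contact_force: [-0.3, -0.3, -0.6]
gripper_width: 61.5
```

>>> apply_moves --increments '[[[-0.98,-0.025,0,0.0,0.0,0.0,0.55],[-0.98,-0.025,0,0.0,0.0,0.0,0.55],[-0.98,-0.025,0,0.0,0.0,0.0,0.55]]]'

```text
t: 33.95
tcp_pos: [520.5, -49.0, 148.9]
tcp_rot: [[-0.0, -1.0, -0.004], [-1.0, 0.0, 0.0], [-0.0, 0.004, -1.0]]
contact_force: [0.2, -0.1, -1.2]
gripper_width: 61.4
```

>>> apply_moves --increments '[[[-0.98,-0.026,0,0.0,0.0,0.0,0.55],[-0.98,-0.026,0,0.0,0.0,0.0,0.55],[-0.98,-0.026,0,0.0,0.0,0.0,0.55]]]'

```text
t: 34.33
tcp_pos: [523.8, 48.4, 149.3]
tcp_rot: [[-0.001, -1.0, -0.004], [-1.0, 0.001, -0.0], [0.0, 0.004, -1.0]]
contact_force: [-0.8, -1.3, -0.8]
gripper_width: 61.8
```

>>> apply_moves --increments '[[[-0.98,-0.025,0,0.0,0.0,0.0,0.55],[-0.98,-0.025,0,0.0,0.0,0.0,0.55],[-0.98,-0.025,0,0.0,0.0,0.0,0.55]]]'

```text
t: 34.7
tcp_pos: [526.8, 146.0, 149.4]
tcp_rot: [[-0.002, -1.0, -0.003], [-1.0, 0.002, -0.0], [0.0, 0.003, -1.0]]
contact_force: [0.6, -0.7, -0.7]
gripper_width: 61.4
```

>>> apply_moves --increments '[[[-0.975,0.005,0,0.0,0.0,0.0,0.55],[-0.975,0.005,0,0.0,0.0,0.0,0.55],[-0.975,0.005,0,0.0,0.0,0.0,0.55],[-0.975,0.005,0,0.0,0.0,0.0,0.55],[-0.975,0.005,0,0.0,0.0,0.0,0.55]]]'

```text
t: 35.33
tcp_pos: [526.4, 241.6, 150.1]
tcp_rot: [[-0.005, -1.0, -0.003], [-1.0, 0.005, -0.0], [0.0, 0.003, -1.0]]
contact_force: [-1.4, 0.3, -0.3]
gripper_width: 61.5
```

>>> apply_moves --increments '[[[-0.03,0.005,0.6,0.0,0.0,0.0,0.55],[-0.03,0.005,0.6,0.0,0.0,0.0,0.55],[-0.03,0.005,0.72,0.0,0.0,0.0,0.55],[-0.03,0.005,0.72,0.0,0.0,0.0,0.55],[-0.03,0.005,0.72,0.0,0.0,0.0,0.55],[-0.03,0.005,0.72,0.0,0.0,0.0,0.85],[-0.03,0.005,0.72,0.0,0.0,0.0,0.85],[-0.03,0.005,0.72,0.0,0.0,0.0,0.85],[0.0,0.0,0.0,0.0,0.0,0.0,0.85],[0.0,0.0,0.0,0.0,0.0,0.0,0.85],[0.0,0.0,0.0,0.0,0.0,0.0,0.85]]]'

```text
t: 36.7
tcp_pos: [526.5, 243.7, 151.2]
tcp_rot: [[-0.003, -1.0, -0.001], [-1.0, 0.003, 0.002], [-0.002, 0.001, -1.0]]
contact_force: [-0.0, -0.2, -1.0]
gripper_width: 73.9
```

Run:
```python
from pl import *
o=observe(); print(o['tcp_pos'])
setc(o['tcp_pos'],o['tcp_rot'])
go([594.5,-243,155],Rt(-90),1.0,extra=2,vmax=40)
```

```text
[526.50514738 243.71232867 151.15365495]
[[[0.98, -0.14, -0.01, 0.0, 0.001, -0.001, 1.0], [0.98, -0.14, -0.01, 0.0, 0.001, -0.001, 1.0], [0.98, -0.14, -0.01, 0.0, 0.001, -0.001, 1.0]]]
[[[0.98, -0.137, -0.007, 0.0, 0.0, 0.0, 1.0], [0.98, -0.137, -0.007, 0.0, 0.0, 0.0, 1.0], [0.98, -0.137, -0.007, 0.0, 0.0, 0.0, 1.0]]]
[[[0.98, -0.137, -0.007, 0.0, 0.0, 0.0, 1.0], [0.98, -0.137, -0.007, 0.0, 0.0, 0.0, 1.0], [0.98, -0.137, -0.007, 0.0, 0.0, 0.0, 1.0]]]
[[[0.98, -0.136, -0.007, 0.0, 0.0, 0.0, 1.0], [0.98, -0.136, -0.007, 0.0, 0.0, 0.0, 1.0], [0.98, -0.136, -0.007, 0.0, 0.0, 0.0, 1.0]]]
[[[0.947, -0.132, -0.006, 0.0, 0.0, 0.0, 1.0], [0.947, -0.132, -0.006, 0.0, 0.0, 0.0, 1.0], [0.947, -0.132, -0.006, 0.0, 0.0, 0.0, 1.0], [0.947, -0.132, -0.006, 0.0, 0.0, 0.0, 1.0], [0.947, -0.132, -0.006, 0.0, 0.0, 0.0, 1.0]]]
```

>>> apply_moves --increments '[[[0.98,-0.14,-0.01,0.0,0,0,1.0],[0.98,-0.14,-0.01,0.0,0,0,1.0],[0.98,-0.14,-0.01,0.0,0,0,1.0]]]'

```text
t: 37.08
tcp_pos: [539.1, 142.9, 149.4]
tcp_rot: [[-0.006, -1.0, -0.006], [-1.0, 0.006, -0.001], [0.001, 0.006, -1.0]]
contact_force: [-0.3, 0.5, 0.1]
gripper_width: 86.1
```

>>> apply_moves --increments '[[[0.98,-0.137,-0.007,0.0,0.0,0.0,1.0],[0.98,-0.137,-0.007,0.0,0.0,0.0,1.0],[0.98,-0.137,-0.007,0.0,0.0,0.0,1.0]]]'

```text
t: 37.45
tcp_pos: [553.0, 46.1, 150.5]
tcp_rot: [[-0.006, -1.0, -0.005], [-1.0, 0.006, -0.0], [0.0, 0.005, -1.0]]
contact_force: [0.0, 0.5, -0.1]
gripper_width: 86.8
```

>>> apply_moves --increments '[[[0.98,-0.137,-0.007,0.0,0.0,0.0,1.0],[0.98,-0.137,-0.007,0.0,0.0,0.0,1.0],[0.98,-0.137,-0.007,0.0,0.0,0.0,1.0]]]'

```text
t: 37.83
tcp_pos: [566.9, -51.2, 151.4]
tcp_rot: [[-0.005, -1.0, -0.004], [-1.0, 0.005, 0.0], [-0.0, 0.004, -1.0]]
contact_force: [-1.3, 0.2, 0.2]
gripper_width: 86.5
```

>>> apply_moves --increments '[[[0.98,-0.136,-0.007,0.0,0.0,0.0,1.0],[0.98,-0.136,-0.007,0.0,0.0,0.0,1.0],[0.98,-0.136,-0.007,0.0,0.0,0.0,1.0]]]'

```text
t: 38.2
tcp_pos: [580.5, -148.8, 152.1]
tcp_rot: [[-0.004, -1.0, -0.003], [-1.0, 0.004, 0.001], [-0.001, 0.003, -1.0]]
contact_force: [-0.9, 0.3, -0.4]
gripper_width: 86.8
```

>>> apply_moves --increments '[[[0.947,-0.132,-0.006,0.0,0.0,0.0,1.0],[0.947,-0.132,-0.006,0.0,0.0,0.0,1.0],[0.947,-0.132,-0.006,0.0,0.0,0.0,1.0],[0.947,-0.132,-0.006,0.0,0.0,0.0,1.0],[0.947,-0.132,-0.006,0.0,0.0,0.0,1.0]]]'

```text
t: 38.83
tcp_pos: [593.4, -241.5, 153.7]
tcp_rot: [[-0.0, -1.0, -0.002], [-1.0, 0.0, 0.001], [-0.001, 0.002, -1.0]]
contact_force: [-0.2, 0.1, -0.4]
gripper_width: 87.1
```

Run:
```python
from trip import *
from ar import *
o=observe(); print(o['tcp_pos']); setc(o['tcp_pos'],o['tcp_rot'])
arepas('top','t13.png'); arepas('wrist','w13.png'); arepas('top','t13.png',92,(440,700,50,330))
pick(594.5,-243)
place(526.5,137)
```

```text
[ 593.4 -241.5  153.7]
top [317, 179, 18, 8, 102] [ 583.5 -242.5] 28.4 [ 577.9 -242.8   74.2]
wrist [231, 164, 66, 64, 3297] [ 594.8 -243.3] 30.8 [ 596.5 -243.3   75.7]
top [167, 165, 20, 19, 272] [593.4 248.1] 30.9 [593.  247.7  92.3]
top [202, 166, 18, 18, 263] [593.7 136.9] 30.7 [593. 137.  92.]
top [167, 186, 19, 19, 270] [525.4 247.9] 30.7 [525.  247.3  92.3]
[[[0.015, -0.012, 0.687, 0.001, 0.0, 0.0, 1.0], [0.015, -0.012, 0.687, 0.001, 0.0, 0.0, 1.0], [0.015, -0.013, 0.937, 0.001, 0.0, 0.0, 1.0], [0.015, -0.013, 0.937, 0.001, 0.0, 0.0, 1.0], [0.015, -0.013, 0.937, 0.001, 0.0, 0.0, 0.55], [0.015, -0.013, 0.937, 0.001, 0.0, 0.0, 0.55], [0.015, -0.013, 0.937, 0.001, 0.0, 0.0, 0.55], [0.015, -0.013, 0.937, 0.001, 0.0, 0.0, 0.55], [0.015, -0.013, 0.937, 0.001, 0.0, 0.0, 0.55], [0.015, -0.011, 0.037, 0.001, 0.0, 0.0, 0.55], [0.015, -0.011, 0.037, 0.001, 0.0, 0.0, 0.55], [0.015, -0.011, 0.037, 0.001, 0.0, 0.0, 0.55]]]
[[[-0.98, 0.176, 0.0, 0.0, 0.0, 0.0, 0.55], [-0.98, 0.176, 0.0, 0.0, 0.0, 0.0, 0.55]]]
[[[-0.98, 0.176, 0.001, 0.0, 0.0, 0.0, 0.55], [-0.98, 0.176, 0.001, 0.0, 0.0, 0.0, 0.55]]]
[[[-0.98, 0.176, 0.0, 0.0, 0.0, 0.0, 0.55], [-0.98, 0.176, 0.0, 0.0, 0.0, 0.0, 0.55]]]
[[[-0.86, 0.154, 0.001, 0.0, 0.0, 0.0, 0.55], [-0.86, 0.154, 0.001, 0.0, 0.0, 0.0, 0.55], [-0.86, 0.154, 0.001, 0.0, 0.0, 0.0, 0.55], [-0.86, 0.154, 0.001, 0.0, 0.0, 0.0, 0.55]]]
place
[[[0.0, 0.0, 0.6, 0.0, 0.0, 0.0, 0.55], [0.0, 0.0, 0.6, 0.0, 0.0, 0.0, 0.55], [0.0, 0.001, 0.72, 0.0, 0.0, 0.0, 0.55], [0.0, 0.001, 0.72, 0.0, 0.0, 0.0, 0.55], [0.0, 0.001, 0.72, 0.0, 0.0, 0.0, 0.55], [0.0, 0.001, 0.72, 0.0, 0.0, 0.0, 0.85], [0.0, 0.001, 0.72, 0.0, 0.0, 0.0, 0.85], [0.0, 0.001, 0.72, 0.0, 0.0, 0.0, 0.85], [0.0, 0.0, 0.0, 0.0, 0.0, 0.0, 0.85], [0.0, 0.0, 0.0, 0.0, 0.0, 0.0, 0.85], [0.0, 0.0, 0.0, 0.0, 0.0, 0.0, 0.85]]]
```

>>> apply_moves --increments '[[[0.015,-0.012,0.687,0,0.0,0.0,1.0],[0.015,-0.012,0.687,0,0.0,0.0,1.0],[0.015,-0.013,0.937,0,0.0,0.0,1.0],[0.015,-0.013,0.937,0,0.0,0.0,1.0],[0.015,-0.013,0.937,0,0.0,0.0,0.55],[0.015,-0.013,0.937,0,0.0,0.0,0.55],[0.015,-0.013,0.937,0,0.0,0.0,0.55],[0.015,-0.013,0.937,0,0.0,0.0,0.55],[0.015,-0.013,0.937,0,0.0,0.0,0.55],[0.015,-0.011,0.037,0,0.0,0.0,0.55],[0.015,-0.011,0.037,0,0.0,0.0,0.55],[0.015,-0.011,0.037,0,0.0,0.0,0.55]]]'

```text
t: 40.48
tcp_pos: [595.6, -245.2, 152.4]
tcp_rot: [[-0.003, -1.0, 0.003], [-1.0, 0.003, -0.0], [0.0, -0.003, -1.0]]
contact_force: [0.5, 0.3, -1.7]
gripper_width: 61.5
```

>>> apply_moves --increments '[[[-0.98,0.176,0.0,0.0,0.0,0.0,0.55],[-0.98,0.176,0.0,0.0,0.0,0.0,0.55],[-0.98,0.176,0.0,0.0,0.0,0.0,0.55]]]'

```text
t: 40.85
tcp_pos: [575.4, -144.7, 148.2]
tcp_rot: [[0.0, -1.0, -0.006], [-1.0, -0.0, 0.001], [-0.001, 0.006, -1.0]]
contact_force: [0.4, -0.3, -1.5]
gripper_width: 61.2
```

>>> apply_moves --increments '[[[-0.98,0.176,0,0.0,0.0,0.0,0.55],[-0.98,0.176,0,0.0,0.0,0.0,0.55],[-0.98,0.176,0,0.0,0.0,0.0,0.55]]]'

```text
t: 41.22
tcp_pos: [558.8, -47.6, 148.8]
tcp_rot: [[-0.0, -1.0, -0.005], [-1.0, 0.0, 0.0], [-0.0, 0.005, -1.0]]
contact_force: [-0.3, -0.6, -2.2]
gripper_width: 61.6
```

>>> apply_moves --increments '[[[-0.98,0.176,0.0,0.0,0.0,0.0,0.55],[-0.98,0.176,0.0,0.0,0.0,0.0,0.55],[-0.98,0.176,0.0,0.0,0.0,0.0,0.55]]]'

```text
t: 41.6
tcp_pos: [542.2, 49.8, 149.3]
tcp_rot: [[-0.001, -1.0, -0.003], [-1.0, 0.001, 0.0], [-0.0, 0.003, -1.0]]
contact_force: [1.1, -0.4, -0.9]
gripper_width: 61.2
```

>>> apply_moves --increments '[[[-0.86,0.154,0,0.0,0.0,0.0,0.55],[-0.86,0.154,0,0.0,0.0,0.0,0.55],[-0.86,0.154,0,0.0,0.0,0.0,0.55],[-0.86,0.154,0,0.0,0.0,0.0,0.55],[-0.86,0.154,0,0.0,0.0,0.0,0.55]]]'

```text
t: 42.22
tcp_pos: [527.4, 133.8, 150.0]
tcp_rot: [[-0.005, -1.0, -0.003], [-1.0, 0.005, 0.0], [-0.0, 0.003, -1.0]]
contact_force: [0.2, 0.0, -1.1]
gripper_width: 61.3
```

>>> apply_moves --increments '[[[-0.01,0.01,0.6,0.0,0.0,0.0,0.55],[-0.01,0.01,0.6,0.0,0.0,0.0,0.55],[-0.01,0.01,0.72,0.0,0.0,0.0,0.55],[-0.01,0.01,0.72,0.0,0.0,0.0,0.55],[-0.01,0.01,0.72,0.0,0.0,0.0,0.55],[-0.01,0.01,0.72,0.0,0.0,0.0,0.85],[-0.01,0.01,0.72,0.0,0.0,0.0,0.85],[-0.01,0.01,0.72,0.0,0.0,0.0,0.85],[0.0,0.0,0.0,0.0,0.0,0.0,0.85],[0.0,0.0,0.0,0.0,0.0,0.0,0.85],[0.0,0.0,0.0,0.0,0.0,0.0,0.85]]]'

```text
t: 43.6
tcp_pos: [527.4, 135.5, 151.0]
tcp_rot: [[-0.003, -1.0, -0.0], [-1.0, 0.003, 0.002], [-0.002, 0.0, -1.0]]
contact_force: [-0.3, 0.0, -1.0]
gripper_width: 73.7
```

>>> apply_moves --increments '[[[-0.2,0.7,-0.3,0.0,0.0,0.0,0.5],[-0.5,0.7,-0.5,0.0,0.0,0.0,0.5],[-0.5,0.7,-0.5,0.0,0.0,0.0,0.5],[-0.5,0.7,-0.5,0.0,0.0,0.0,0.5]]]'

```text
t: 44.1
tcp_pos: [456.5, 184.9, 198.8]
tcp_rot: [[-0.003, -1.0, -0.005], [-1.0, 0.003, -0.001], [0.001, 0.005, -1.0]]
contact_force: [-0.6, 0.1, -0.6]
gripper_width: 45.8
```

Run:
```python
from pl import *
from ar import *
o=observe(); print(o['tcp_pos']); setc(o['tcp_pos'],o['tcp_rot'])
arepas('wrist','w14.png',92,(440,700,50,330)); arepas('top','t14.png',92,(440,700,50,330))
p,d,ci=snap('wrist'); pc=cloud(ci,d)
m=(d>0)&(abs(pc[...,2]-104)<5)&(pc[...,1]>165)&(pc[...,1]<215)&(pc[...,0]>460)&(pc[...,0]<555)
print(m.sum(),np.percentile(pc[m],[2,50,98],axis=0))
```

```text
[456.5 184.9 198.8]
wrist [89, 0, 29, 23, 368] [618.7 320.4] 12.1 [615.7 318.8  92. ]
wrist [396, 0, 21, 20, 249] [618.6  60.3] 8.8 [616.7  61.3  91.8]
wrist [281, 1, 70, 78, 4180] [594.1 135.8] 31.0 [594.5 136.3  92.6]
wrist [157, 2, 69, 77, 4191] [594.6 246.8] 31.1 [594.6 246.3  92.5]
wrist [280, 85, 64, 67, 3326] [526.7 136.5] 31.0 [527.5 137.2  92.5]
wrist [165, 86, 65, 67, 3327] [526.6 246.6] 30.8 [527.4 246.1  92.5]
top [167, 165, 20, 19, 259] [593.8 248.3] 30.8 [593.7 246.9  92.3]
top [202, 166, 19, 19, 266] [593.4 136.2] 30.9 [592.9 136.8  91.9]
top [201, 186, 19, 14, 176] [528.9 137.2] 30.0 [535.1 138.6  92.4]
222 [[496.1 182.1 103.1]
 [503.5 188.7 104.8]
 [510.3 195.7 106.1]]
```

View pics/w14.png

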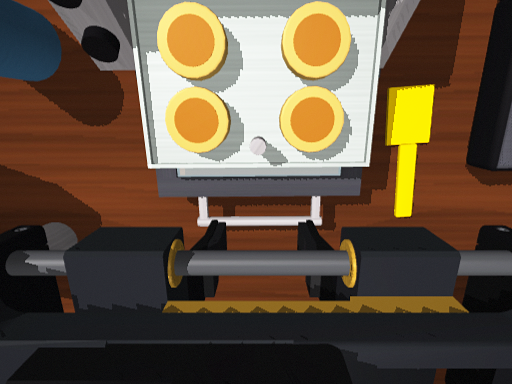

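Run:
```python
from pl import *
R=Rt(-90)
call([((472,188.5,130),R,0,4)])
call([((472,188.5,84),R,0,3),((482,188.5,84),R,0,2)]+[((482+12*i,188.5,84),R,0,1) for i in range(1,8)])
call([((566+10*i,188.5,84),R,0,1) for i in range(1,6)]+[((621,188.5,84),R,0,4)])
```

```text
[[[-0.038, -0.158, 0.687, 0.002, 0.0, -0.001, 0], [-0.038, -0.158, 0.687, 0.002, 0.0, -0.001, 0], [-0.038, -0.158, 0.687, 0.002, 0.0, -0.001, 0], [-0.038, -0.158, 0.687, 0.002, 0.0, -0.001, 0]]]
[[[0.0, 0.0, 0.46, 0.0, 0.0, 0.0, 0], [0.0, 0.0, 0.46, 0.0, 0.0, 0.0, 0], [0.0, 0.0, 0.46, 0.0, 0.0, 0.0, 0], [0.0, -0.1, 0.46, 0.0, 0.0, 0.0, 0], [0.0, -0.1, 0.46, 0.0, 0.0, 0.0, 0], [0.0, -0.22, 0.461, 0.0, 0.0, 0.0, 0], [0.0, -0.34, 0.461, 0.0, 0.0, 0.0, 0], [0.0, -0.46, 0.461, 0.0, 0.0, 0.0, 0], [0.0, -0.58, 0.461, 0.0, 0.0, 0.0, 0], [0.0, -0.7, 0.461, 0.0, 0.0, 0.0, 0], [0.0, -0.82, 0.461, 0.0, 0.0, 0.0, 0], [0.0, -0.94, 0.461, 0.0, 0.0, 0.0, 0]]]
[[[0.0, -0.1, 0.001, 0.0, 0.0, 0.0, 0], [0.0, -0.2, 0.001, 0.0, 0.0, 0.0, 0], [0.0, -0.3, 0.001, 0.0, 0.0, 0.0, 0], [0.0, -0.4, 0.001, 0.0, 0.0, 0.0, 0], [0.0, -0.5, 0.001, 0.0, 0.0, 0.0, 0], [0.0, -0.55, 0.001, 0.0, 0.0, 0.0, 0], [0.0, -0.55, 0.001, 0.0, 0.0, 0.0, 0], [0.0, -0.55, 0.001, 0.0, 0.0, 0.0, 0], [0.0, -0.55, 0.001, 0.0, 0.0, 0.0, 0]]]
```

>>> apply_moves --increments '[[[-0.038,-0.158,0.687,0,0.0,0,0],[-0.038,-0.158,0.687,0,0.0,0,0],[-0.038,-0.158,0.687,0,0.0,0,0],[-0.038,-0.158,0.687,0,0.0,0,0],[-0.038,-0.158,0.687,0,0.0,0,0],[-0.038,-0.158,0.687,0,0.0,0,0]]]'

```text
t: 45.0
tcp_pos: [473.3, 189.5, 132.7]
tcp_rot: [[-0.003, -1.0, -0.001], [-1.0, 0.003, 0.002], [-0.002, 0.001, -1.0]]
contact_force: [-0.6, -0.0, 0.2]
gripper_width: 1.1
```

>>> apply_moves --increments '[[[0.0,0.0,0.46,0.0,0.0,0.0,0],[0.0,0.0,0.46,0.0,0.0,0.0,0],[0.0,0.0,0.46,0.0,0.0,0.0,0],[0.0,-0.1,0.46,0.0,0.0,0.0,0],[0.0,-0.1,0.46,0.0,0.0,0.0,0],[0.0,-0.22,0.46,0.0,0.0,0.0,0],[0.0,-0.34,0.46,0.0,0.0,0.0,0],[0.0,-0.46,0.46,0.0,0.0,0.0,0],[0.0,-0.58,0.46,0.0,0.0,0.0,0],[0.0,-0.7,0.46,0.0,0.0,0.0,0],[0.0,-0.82,0.46,0.0,0.0,0.0,0],[0.0,-0.94,0.46,0.0,0.0,0.0,0]]]'

```text
t: 46.5
tcp_pos: [567.8, 189.1, 85.4]
tcp_rot: [[-0.003, -1.0, -0.002], [-1.0, 0.003, 0.001], [-0.001, 0.002, -1.0]]
contact_force: [-1.9, 0.6, 0.2]
gripper_width: 0.7
```

>>> apply_moves --increments '[[[0.0,-0.1,0,0.0,0.0,0.0,0],[0.0,-0.2,0,0.0,0.0,0.0,0],[0.0,-0.3,0,0.0,0.0,0.0,0],[0.0,-0.4,0,0.0,0.0,0.0,0],[0.0,-0.5,0,0.0,0.0,0.0,0],[0.0,-0.55,0,0.0,0.0,0.0,0],[0.0,-0.55,0,0.0,0.0,0.0,0],[0.0,-0.55,0,0.0,0.0,0.0,0],[0.0,-0.55,0,0.0,0.0,0.0,0]]]'

```text
t: 47.62
tcp_pos: [619.4, 188.6, 85.2]
tcp_rot: [[-0.003, -1.0, -0.008], [-1.0, 0.003, -0.001], [0.001, 0.008, -1.0]]
contact_force: [-8.2, 2.4, 4.7]
gripper_width: 0.9
```

Run:
```python
from ar import *
snap('wrist','w15.png'); print(observe()['joint_positions'])
```

```text
[ 0.5  0.5 -0.1 -0.  -0.9  1. ]
```

View pics/w15.png

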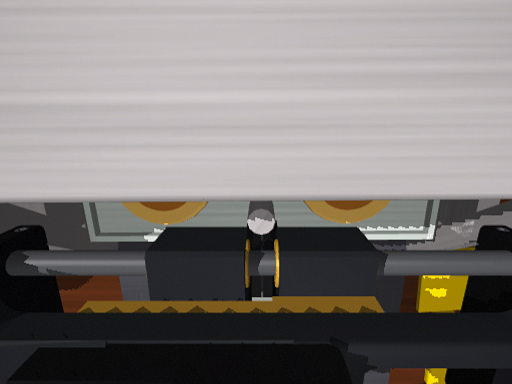

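>>> apply_moves --increments '[[[0,-0.03,0,0,0,0,0],[0,-0.05,0,0,0,0,0],[0,-0.05,0,0,0,0,0]]]'

```text
t: 48.05
tcp_pos: [619.5, 188.6, 85.2]
tcp_rot: [[-0.003, -1.0, -0.018], [-1.0, 0.003, -0.003], [0.003, 0.018, -1.0]]
contact_force: [-21.1, 5.6, 12.3]
gripper_width: 0.7
```

Run:
```python
from pl import *
o=observe(); setc(o['tcp_pos']+[5.5,0,0],Rt(-90))
R=Rt(-90)
call([((535,189,86),R,0,3),((530,189,150),R,0,3)])
call([((460,190,160),Rt(-90,12),0,4)])
```

```text
[[[-0.004, 0.9, -0.008, 0.0, 0.0, 0.0, 0], [-0.004, 0.9, -0.008, 0.0, 0.0, 0.0, 0], [-0.004, 0.9, -0.008, 0.0, 0.0, 0.0, 0], [-0.004, 0.95, -0.648, 0.0, 0.0, 0.0, 0], [-0.004, 0.95, -0.648, 0.0, 0.0, 0.0, 0], [-0.004, 0.95, -0.648, 0.0, 0.0, 0.0, 0]]]
[[[-0.01, 0.7, -0.1, 0.067, 0.0, 0.0, 0], [-0.01, 0.7, -0.1, 0.067, 0.0, 0.0, 0], [-0.01, 0.7, -0.1, 0.067, 0.0, 0.0, 0], [-0.01, 0.7, -0.1, 0.067, 0.0, 0.0, 0]]]
```

>>> apply_moves --increments '[[[0,0.9,-0.008,0.0,0.0,0.0,0],[0,0.9,-0.008,0.0,0.0,0.0,0],[0,0.9,-0.008,0.0,0.0,0.0,0],[0,0.95,-0.648,0.0,0.0,0.0,0],[0,0.95,-0.648,0.0,0.0,0.0,0],[0,0.95,-0.648,0.0,0.0,0.0,0]]]'

```text
t: 48.8
tcp_pos: [533.3, 189.1, 150.8]
tcp_rot: [[-0.003, -1.0, -0.0], [-1.0, 0.003, 0.002], [-0.002, 0.0, -1.0]]
contact_force: [-0.2, 0.1, 0.3]
gripper_width: 0.3
```

>>> apply_moves --increments '[[[-0.01,0.7,-0.1,0.067,0.0,0.0,0],[-0.01,0.7,-0.1,0.067,0.0,0.0,0],[-0.01,0.7,-0.1,0.067,0.0,0.0,0],[-0.01,0.7,-0.1,0.067,0.0,0.0,0]]]'

```text
t: 49.3
tcp_pos: [463.5, 191.1, 160.8]
tcp_rot: [[-0.003, -0.978, 0.207], [-1.0, 0.003, 0.001], [-0.001, -0.207, -0.978]]
contact_force: [-0.2, 0.5, -1.1]
gripper_width: 0.8
```

Run:
```python
from ar import *
from pl import *
o=observe(); print(o['tcp_pos'],o['tcp_rot'][:,2]); setc(o['tcp_pos'],o['tcp_rot'])
p,d,ci=snap('wrist','w16.png'); pc=cloud(ci,d)
m=(d>0)&(abs(pc[...,2]-104)<5)&(pc[...,1]>165)&(pc[...,1]<215)&(pc[...,0]>560)&(pc[...,0]<657)
print(m.sum(),np.percentile(pc[m],[2,50,98],axis=0))
# bar now
m=(d>0)&(pc[...,2]>30)&(pc[...,2]<50)&(pc[...,0]<430)&(pc[...,1]>100)&(pc[...,1]<280)
print(m.sum(),np.percentile(pc[m],[2,50,98],axis=0) if m.any() else 0)
print('--')
go([400,190,120],Rt(180),.45)
```

```text
[463.5 191.1 160.8] [ 0.2  0.  -1. ]
362 [[628.9 182.3  99.5]
 [635.1 189.3 104.6]
 [643.4 196.3 106.4]]
0 0
--
[[[0.013, 0.706, 0.267, -0.052, 0.052, 0.497, 0.45], [0.013, 0.706, 0.267, -0.052, 0.052, 0.497, 0.45], [0.013, 0.706, 0.267, -0.052, 0.052, 0.497, 0.45], [0.013, 0.706, 0.267, -0.052, 0.052, 0.497, 0.45], [0.013, 0.706, 0.267, -0.052, 0.052, 0.497, 0.45], [0.013, 0.706, 0.267, -0.052, 0.052, 0.497, 0.45], [0.013, 0.706, 0.267, -0.052, 0.052, 0.497, 0.45], [0.013, 0.706, 0.267, -0.052, 0.052, 0.497, 0.45], [0.013, 0.706, 0.267, -0.052, 0.052, 0.497, 0.45], [0.013, 0.706, 0.267, -0.052, 0.052, 0.497, 0.45]]]
```

View pics/w16.png

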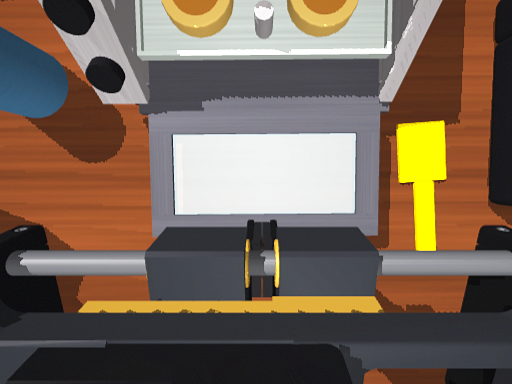

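>>> apply_moves --increments '[[[0.013,0.706,0.267,-0.052,0.052,0.497,0.45],[0.013,0.706,0.267,-0.052,0.052,0.497,0.45],[0.013,0.706,0.267,-0.052,0.052,0.497,0.45],[0.013,0.706,0.267,-0.052,0.052,0.497,0.45],[0.013,0.706,0.267,-0.052,0.052,0.497,0.45],[0.013,0.706,0.267,-0.052,0.052,0.497,0.45],[0.013,0.706,0.267,-0.052,0.052,0.497,0.45],[0.013,0.706,0.267,-0.052,0.052,0.497,0.45],[0.013,0.706,0.267,-0.052,0.052,0.497,0.45],[0.013,0.706,0.267,-0.052,0.052,0.497,0.45],[0.013,0.706,0.267,-0.052,0.052,0.497,0.45]]]'

```text
t: 50.72
tcp_pos: [399.3, 189.3, 119.7]
tcp_rot: [[-1.0, -0.001, 0.0], [-0.001, 1.0, 0.0], [-0.0, 0.0, -1.0]]
contact_force: [0.2, 0.4, -0.1]
gripper_width: 39.3
```

Run:
```python
from ar import *
from pl import *
o=observe(); print(o['tcp_pos']); setc(o['tcp_pos'],o['tcp_rot'])
p,d,ci=snap('wrist','w17.png'); pc=cloud(ci,d)
m=(d>0)&(pc[...,2]>30)&(pc[...,2]<50)&(pc[...,0]<412)&(pc[...,0]>380)&(pc[...,1]>100)&(pc[...,1]<280)
print(m.sum(),np.percentile(pc[m],[2,50,98],axis=0) if m.any() else 0)
R=Rt(180)
call([((399,190,60),R,.45,3),((399,190,21),R,.45,3),((399,190,21),R,0,4)])
```

```text
[399.3 189.3 119.7]
1908 [[395.3 111.9  37.9]
 [401.  165.7  41.8]
 [409.4 237.1  43.6]]
[[[0.003, 0.007, 0.597, 0.0, 0.0, 0.0, 0.45], [0.003, 0.007, 0.597, 0.0, 0.0, 0.0, 0.45], [0.003, 0.007, 0.597, 0.0, 0.0, 0.0, 0.45], [0.003, 0.007, 0.987, 0.0, 0.0, 0.0, 0.45], [0.003, 0.007, 0.987, 0.0, 0.0, 0.0, 0.45], [0.003, 0.007, 0.987, 0.0, 0.0, 0.0, 0.45], [0.003, 0.007, 0.987, 0.0, 0.0, 0.0, 0], [0.003, 0.007, 0.987, 0.0, 0.0, 0.0, 0], [0.003, 0.007, 0.987, 0.0, 0.0, 0.0, 0], [0.003, 0.007, 0.987, 0.0, 0.0, 0.0, 0]]]
```

>>> apply_moves --increments '[[[-0.005,0,0.5,0.0,0.0,0.0,0.3],[-0.005,0,0.5,0.0,0.0,0.0,0.3],[-0.005,0,0.5,0.0,0.0,0.0,0.3],[-0.005,0,0.987,0.0,0.0,0.0,0.3],[-0.005,0,0.987,0.0,0.0,0.0,0.3],[-0.005,0,0.987,0.0,0.0,0.0,0.3],[-0.005,0,0.987,0.0,0.0,0.0,0],[-0.005,0,0.987,0.0,0.0,0.0,0],[-0.005,0,0.987,0.0,0.0,0.0,0],[-0.005,0,0.987,0.0,0.0,0.0,0]]]' --grip_force 30

```text
t: 52.02
tcp_pos: [401.7, 190.0, 22.5]
tcp_rot: [[-1.0, -0.002, 0.005], [-0.002, 1.0, 0.003], [-0.005, 0.003, -1.0]]
contact_force: [8.1, -4.6, 1.1]
gripper_width: 10.4
```

Run:
```python
from ar import *
from pl import *
o=observe(); print(o['tcp_pos'],o['contact_force']); p=o['tcp_pos'].copy()
p=np.array([399.8,p[1],p[2]])
setc([p[0],p[1],21],Rt(180)); R=Rt(180)
bx,bz=400.,36.
def bar(phi): return np.array([569-169*np.sin(phi),189.3,36+169*np.cos(phi)])
off=np.array([399.8-400,0,21-36.])
for L in [np.linspace(1.5708,.97,11)[1:],np.linspace(.97,.43,8)[1:],np.linspace(.43,-.12,8)[1:],np.linspace(-.12,-.61,8)[1:]]:
  call([(bar(a)+off,R,0,1) for a in L])
```

```text
[401.7 190.   22.5] [ 8.1 -4.6  1.1]
[[[-0.003, -0.007, -0.101, 0.0, 0.0, 0.0, 0], [-0.012, -0.007, -0.203, 0.0, 0.0, 0.0, 0], [-0.027, -0.007, -0.303, 0.0, 0.0, 0.0, 0], [-0.049, -0.007, -0.402, 0.0, 0.0, 0.0, 0], [-0.076, -0.007, -0.5, 0.0, 0.0, 0.0, 0], [-0.109, -0.007, -0.596, 0.0, 0.0, 0.0, 0], [-0.147, -0.007, -0.69, 0.0, 0.0, 0.0, 0], [-0.191, -0.007, -0.781, 0.0, 0.0, 0.0, 0], [-0.241, -0.007, -0.87, 0.0, 0.0, 0.0, 0], [-0.296, -0.007, -0.955, 0.0, 0.0, 0.0, 0]]]
[[[-0.078, 0.0, -0.105, 0.0, 0.0, 0.0, 0], [-0.163, 0.0, -0.203, 0.0, 0.0, 0.0, 0], [-0.256, 0.0, -0.295, 0.0, 0.0, 0.0, 0], [-0.356, 0.0, -0.379, 0.0, 0.0, 0.0, 0], [-0.462, 0.0, -0.455, 0.0, 0.0, 0.0, 0], [-0.573, 0.0, -0.522, 0.0, 0.0, 0.0, 0], [-0.689, 0.0, -0.581, 0.0, 0.0, 0.0, 0]]]
[[[-0.123, 0.0, -0.051, 0.0, 0.0, 0.0, 0], [-0.25, 0.0, -0.091, 0.0, 0.0, 0.0, 0], [-0.379, 0.0, -0.122, 0.0, 0.0, 0.0, 0], [-0.51, 0.0, -0.143, 0.0, 0.0, 0.0, 0], [-0.642, 0.0, -0.153, 0.0, 0.0, 0.0, 0], [-0.775, 0.0, -0.153, 0.0, 0.0, 0.0, 0], [-0.907, 0.0, -0.142, 0.0, 0.0, 0.0, 0]]]
[[[-0.117, 0.0, 0.018, 0.0, 0.0, 0.0, 0], [-0.232, 0.0, 0.045, 0.0, 0.0, 0.0, 0], [-0.346, 0.0, 0.079, 0.0, 0.0, 0.0, 0], [-0.456, 0.0, 0.121, 0.0, 0.0, 0.0, 0], [-0.563, 0.0, 0.171, 0.0, 0.0, 0.0, 0], [-0.667, 0.0, 0.228, 0.0, 0.0, 0.0, 0], [-0.766, 0.0, 0.293, 0.0, 0.0, 0.0, 0]]]
```

>>> apply_moves --increments '[[[-0.01,0,-0.101,0.0,0.0,0.0,0],[-0.02,0,-0.203,0.0,0.0,0.0,0],[-0.035,0,-0.303,0.0,0.0,0.0,0],[-0.057,0,-0.402,0.0,0.0,0.0,0],[-0.085,0,-0.5,0.0,0.0,0.0,0]]]'

```text
t: 52.65
tcp_pos: [408.6, 190.0, 71.8]
tcp_rot: [[-1.0, -0.0, 0.003], [-0.0, 1.0, 0.002], [-0.003, 0.002, -1.0]]
contact_force: [5.0, 1.8, -7.7]
gripper_width: 11.0
```

>>> apply_moves --increments '[[[-0.033,0,-0.096,0,0,0,0],[-0.071,0,-0.19,0,0,0,0],[-0.115,0,-0.281,0,0,0,0],[-0.165,0,-0.37,0,0,0,0],[-0.22,0,-0.455,0,0,0,0]]]'

```text
t: 53.28
tcp_pos: [428.5, 189.9, 116.7]
tcp_rot: [[-1.0, 0.001, -0.002], [0.001, 1.0, 0.002], [0.002, 0.002, -1.0]]
contact_force: [-2.5, 8.2, -4.1]
gripper_width: 10.9
```

>>> apply_moves --increments '[[[-0.078,0.0,-0.105,0.0,0.0,0.0,0],[-0.163,0.0,-0.203,0.0,0.0,0.0,0],[-0.256,0.0,-0.295,0.0,0.0,0.0,0],[-0.356,0.0,-0.379,0.0,0.0,0.0,0],[-0.462,0.0,-0.455,0.0,0.0,0.0,0],[-0.573,0.0,-0.522,0.0,0.0,0.0,0],[-0.689,0.0,-0.581,0.0,0.0,0.0,0]]]'

```text
t: 54.15
tcp_pos: [495.0, 189.3, 177.4]
tcp_rot: [[-1.0, -0.002, -0.006], [-0.002, 1.0, -0.0], [0.006, -0.0, -1.0]]
contact_force: [-12.4, 5.4, 13.6]
gripper_width: 10.8
```

>>> apply_moves --increments '[[[-0.123,0.0,-0.051,0.0,0.0,0.0,0],[-0.25,0.0,-0.091,0.0,0.0,0.0,0],[-0.379,0.0,-0.122,0.0,0.0,0.0,0],[-0.51,0.0,-0.143,0.0,0.0,0.0,0],[-0.642,0.0,-0.153,0.0,0.0,0.0,0],[-0.775,0.0,-0.153,0.0,0.0,0.0,0],[-0.907,0.0,-0.142,0.0,0.0,0.0,0]]]'

```text
t: 55.02
tcp_pos: [588.4, 189.9, 191.2]
tcp_rot: [[-1.0, -0.002, -0.001], [-0.002, 1.0, 0.001], [0.001, 0.001, -1.0]]
contact_force: [-3.2, 3.7, 5.1]
gripper_width: 11.3
```

Run:
```python
from ar import *
snap('wrist','w18.png')
```

```text
(no output)
```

View pics/w18.png

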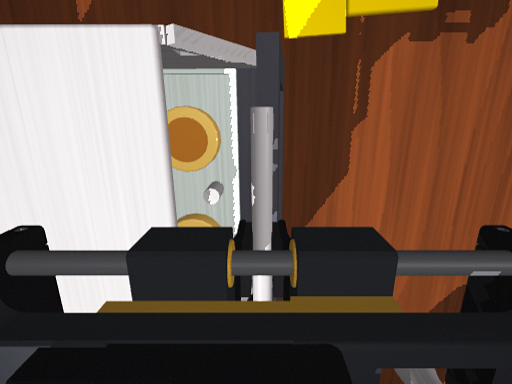

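Door just past upright, rack home. Continue to shut.

>>> apply_moves --increments '[[[-0.117,0.0,0.018,0.0,0.0,0.0,0],[-0.232,0.0,0.045,0.0,0.0,0.0,0],[-0.346,0.0,0.079,0.0,0.0,0.0,0],[-0.456,0.0,0.121,0.0,0.0,0.0,0],[-0.563,0.0,0.171,0.0,0.0,0.0,0],[-0.667,0.0,0.228,0.0,0.0,0.0,0],[-0.766,0.0,0.293,0.0,0.0,0.0,0],[-0.766,0.0,0.293,0.0,0.0,0.0,0]]]'

```text
t: 56.08
tcp_pos: [667.4, 190.2, 158.6]
tcp_rot: [[-1.0, -0.001, 0.002], [-0.001, 1.0, 0.001], [-0.002, 0.001, -1.0]]
contact_force: [1.7, 5.5, 0.7]
gripper_width: 10.7
```

>>> apply_moves --increments '[[[-0.04,0,0.03,0,0,0,0],[-0.04,0,0.03,0,0,0,0],[-0.04,0,0.03,0,0,0,0]]]'

```text
t: 56.45
tcp_pos: [667.6, 190.1, 158.4]
tcp_rot: [[-1.0, -0.002, -0.004], [-0.002, 1.0, 0.0], [0.004, 0.0, -1.0]]
contact_force: [-10.8, 6.9, 12.3]
gripper_width: 10.9
```

Run:
```python
from ar import *
from pl import *
setc([667,190,158.5],Rt(180)); R=Rt(180)
call([((667,190,158.5),R,.4,3),((667,190,250),R,.4,4)])
go([672,-140,345],R,.5,vmax=45,extra=3)
```

```text
[[[0.0, 0.0, 0.0, 0.0, 0.0, 0.0, 0.4], [0.0, 0.0, 0.0, 0.0, 0.0, 0.0, 0.4], [0.0, 0.0, 0.0, 0.0, 0.0, 0.0, 0.4], [0.0, 0.0, -0.915, 0.0, 0.0, 0.0, 0.4], [0.0, 0.0, -0.915, 0.0, 0.0, 0.0, 0.4], [0.0, 0.0, -0.915, 0.0, 0.0, 0.0, 0.4], [0.0, 0.0, -0.915, 0.0, 0.0, 0.0, 0.4]]]
[[[-0.015, -0.98, -0.282, 0.0, 0.0, 0.0, 0.5], [-0.015, -0.98, -0.282, 0.0, 0.0, 0.0, 0.5], [-0.015, -0.98, -0.282, 0.0, 0.0, 0.0, 0.5]]]
[[[-0.015, -0.98, -0.282, 0.0, 0.0, 0.0, 0.5], [-0.015, -0.98, -0.282, 0.0, 0.0, 0.0, 0.5], [-0.015, -0.98, -0.282, 0.0, 0.0, 0.0, 0.5]]]
[[[-0.015, -0.98, -0.282, 0.0, 0.0, 0.0, 0.5], [-0.015, -0.98, -0.282, 0.0, 0.0, 0.0, 0.5], [-0.015, -0.98, -0.282, 0.0, 0.0, 0.0, 0.5]]]
[[[-0.005, -0.36, -0.104, 0.0, 0.0, 0.0, 0.5], [-0.005, -0.36, -0.104, 0.0, 0.0, 0.0, 0.5], [-0.005, -0.36, -0.104, 0.0, 0.0, 0.0, 0.5], [-0.005, -0.36, -0.104, 0.0, 0.0, 0.0, 0.5]]]
```

>>> apply_moves --increments '[[[0.0,0.0,0.0,0.0,0.0,0.0,0.4],[0.0,0.0,0.0,0.0,0.0,0.0,0.4],[0.0,0.0,0.0,0.0,0.0,0.0,0.4],[0.0,0.0,-0.915,0.0,0.0,0.0,0.4],[0.0,0.0,-0.915,0.0,0.0,0.0,0.4],[0.0,0.0,-0.915,0.0,0.0,0.0,0.4],[0.0,0.0,-0.915,0.0,0.0,0.0,0.4]]]' --grip_force 20

```text
t: 57.32
tcp_pos: [669.2, 188.7, 246.5]
tcp_rot: [[-1.0, 0.0, -0.002], [0.0, 1.0, -0.001], [0.002, -0.001, -1.0]]
contact_force: [-0.4, -0.3, -0.7]
gripper_width: 35.1
```

>>> apply_moves --increments '[[[-0.015,-0.98,-0.282,0.0,0.0,0.0,0.5],[-0.015,-0.98,-0.282,0.0,0.0,0.0,0.5],[-0.015,-0.98,-0.282,0.0,0.0,0.0,0.5]]]'

```text
t: 57.7
tcp_pos: [671.2, 88.3, 275.7]
tcp_rot: [[-1.0, 0.003, -0.001], [0.003, 1.0, -0.001], [0.001, -0.001, -1.0]]
contact_force: [0.1, 1.2, -0.1]
gripper_width: 43.3
```

>>> apply_moves --increments '[[[-0.015,-0.98,-0.282,0.0,0.0,0.0,0.5],[-0.015,-0.98,-0.282,0.0,0.0,0.0,0.5],[-0.015,-0.98,-0.282,0.0,0.0,0.0,0.5]]]'

```text
t: 58.08
tcp_pos: [672.8, -8.6, 303.7]
tcp_rot: [[-1.0, 0.003, -0.001], [0.003, 1.0, -0.0], [0.001, -0.0, -1.0]]
contact_force: [0.4, 1.3, -0.2]
gripper_width: 43.8
```

>>> apply_moves --increments '[[[-0.015,-0.98,-0.282,0.0,0.0,0.0,0.5],[-0.015,-0.98,-0.282,0.0,0.0,0.0,0.5],[-0.015,-0.98,-0.282,0.0,0.0,0.0,0.5]]]'

```text
t: 58.45
tcp_pos: [674.6, -105.8, 331.6]
tcp_rot: [[-1.0, 0.002, -0.001], [0.002, 1.0, 0.0], [0.001, 0.0, -1.0]]
contact_force: [0.1, 0.9, 0.5]
gripper_width: 43.5
```

>>> apply_moves --increments '[[[-0.005,-0.36,-0.104,0.0,0.0,0.0,0.5],[-0.005,-0.36,-0.104,0.0,0.0,0.0,0.5],[-0.005,-0.36,-0.104,0.0,0.0,0.0,0.5],[-0.005,-0.36,-0.104,0.0,0.0,0.0,0.5]]]'

```text
t: 58.95
tcp_pos: [674.9, -139.1, 342.1]
tcp_rot: [[-1.0, -0.002, -0.001], [-0.002, 1.0, 0.001], [0.001, 0.001, -1.0]]
contact_force: [-0.1, 0.3, -0.2]
gripper_width: 43.5
```

Run:
```python
from ar import *
from pl import *
o=observe(); print(o['tcp_pos'],o['joint_positions']); setc(o['tcp_pos'],o['tcp_rot'])
p,d,ci=snap('wrist','w19.png'); pc=cloud(ci,d); np.savez('w19.npz',d=d,p=p,**ci)
m=(d>0)&(pc[...,2]>285)&(pc[...,2]<315)&(pc[...,0]>600)&(pc[...,0]<800)&(pc[...,1]>-230)&(pc[...,1]<-80)
q=pc[m]; print(m.sum(),np.percentile(q,[2,50,98],axis=0))
t=q[q[:,2]>np.percentile(q[:,2],70)]; print(t.mean(0))
# door bar from top
p,d,ci=snap('top','t19.png'); pc=cloud(ci,d)
m=(d>0)&(pc[...,2]>155)&(pc[...,2]<200)&(pc[...,0]>500)&(pc[...,0]<800)&(pc[...,1]>100)&(pc[...,1]<280); print(np.percentile(pc[m],[1,50,99],axis=0))
```

```text
[ 674.9 -139.1  342.1] [ 0.   0.5  0.4 -0.  -1.5 -0. ]
2206 [[ 680.5 -204.5  301. ]
 [ 687.1 -162.4  305.6]
 [ 694.  -111.8  307.6]]
[ 687.4 -161.   306.8]
[[649.5 113.9 157.5]
 [664.1 192.7 178.3]
 [671.9 267.1 184. ]]
```

View pics/w19.png

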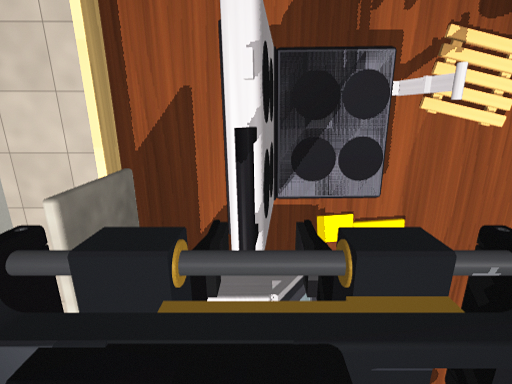

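Run:
```python
from pl import *
R=Rt(180)
call([((687,-152,342),R,.4,2),((687,-152,285),R,.4,4),((687,-152,285),R,.27,3)])
def bar(a): return np.array([655-223.3*np.cos(a),-152,78+223.3*np.sin(a)])
for L in [np.linspace(1.715,1.3,8)[1:],np.linspace(1.3,.95,8)[1:],np.linspace(.95,.5,8)[1:],np.linspace(.5,.15,6)[1:]]:
  call([(bar(a)+[-4,0,-14],R,.27,1) for a in L])
```

```text
[[[-0.12, -0.129, 0.001, 0.0, 0.0, 0.001, 0.4], [-0.12, -0.129, 0.001, 0.0, 0.0, 0.001, 0.4], [-0.121, -0.129, 0.571, 0.0, 0.0, 0.001, 0.4], [-0.121, -0.129, 0.571, 0.0, 0.0, 0.001, 0.4], [-0.121, -0.129, 0.571, 0.0, 0.0, 0.001, 0.4], [-0.121, -0.129, 0.571, 0.0, 0.0, 0.001, 0.4], [-0.121, -0.129, 0.571, 0.0, 0.0, 0.001, 0.27], [-0.121, -0.129, 0.571, 0.0, 0.0, 0.001, 0.27], [-0.121, -0.129, 0.571, 0.0, 0.0, 0.001, 0.27]]]
[[[0.17, 0.0, -0.015, 0.0, 0.0, 0.0, 0.27], [0.303, 0.0, -0.022, 0.0, 0.0, 0.0, 0.27], [0.435, -0.001, -0.021, 0.0, 0.0, 0.0, 0.27], [0.567, -0.001, -0.012, 0.0, 0.0, 0.0, 0.27], [0.698, -0.001, 0.004, 0.0, 0.0, 0.0, 0.27], [0.829, -0.001, 0.028, 0.0, 0.0, 0.0, 0.27], [0.957, -0.001, 0.06, 0.0, 0.0, 0.0, 0.27]]]
[[[0.107, 0.0, 0.033, 0.0, 0.0, 0.0, 0.27], [0.212, 0.0, 0.07, 0.0, 0.0, 0.0, 0.27], [0.315, 0.0, 0.114, 0.0, 0.0, 0.0, 0.27], [0.415, 0.0, 0.162, 0.0, 0.0, 0.0, 0.27], [0.514, -0.001, 0.215, 0.0, 0.0, 0.0, 0.27], [0.609, -0.001, 0.273, 0.0, 0.0, 0.0, 0.27], [0.701, -0.001, 0.336, 0.0, 0.0, 0.0, 0.27]]]
[[[0.114, 0.0, 0.087, 0.0, 0.0, 0.0, 0.27], [0.222, 0.0, 0.182, 0.0, 0.0, 0.0, 0.27], [0.324, 0.0, 0.283, 0.0, 0.0, 0.0, 0.27], [0.419, 0.0, 0.391, 0.0, 0.0, 0.0, 0.27], [0.507, -0.001, 0.504, 0.0, 0.0, 0.0, 0.27], [0.587, -0.001, 0.623, 0.0, 0.0, 0.0, 0.27], [0.66, -0.001, 0.747, 0.0, 0.0, 0.0, 0.27]]]
[[[0.07, 0.0, 0.14, 0.0, 0.0, 0.0, 0.27], [0.13, 0.0, 0.284, 0.0, 0.0, 0.0, 0.27], [0.179, 0.0, 0.432, 0.0, 0.0, 0.0, 0.27], [0.219, 0.0, 0.583, 0.0, 0.0, 0.0, 0.27], [0.247, 0.0, 0.737, 0.0, 0.0, 0.0, 0.27]]]
```

>>> apply_moves --increments '[[[-0.12,-0.129,0,0.0,0.0,0,0.4],[-0.12,-0.129,0,0.0,0.0,0,0.4],[-0.121,-0.129,0.571,0.0,0.0,0,0.4],[-0.121,-0.129,0.571,0.0,0.0,0,0.4],[-0.121,-0.129,0.571,0.0,0.0,0,0.4],[-0.121,-0.129,0.571,0.0,0.0,0,0.4],[-0.121,-0.129,0.571,0.0,0.0,0,0.27],[-0.121,-0.129,0.571,0.0,0.0,0,0.27],[-0.121,-0.129,0.571,0.0,0.0,0,0.27]]]'

```text
t: 60.18
tcp_pos: [687.1, -153.7, 286.3]
tcp_rot: [[-1.0, -0.0, 0.001], [-0.0, 1.0, 0.0], [-0.001, 0.0, -1.0]]
contact_force: [-0.2, -0.9, -0.7]
gripper_width: 24.3
```

>>> apply_moves --increments '[[[0.17,0.0,-0.015,0.0,0.0,0.0,0.27],[0.303,0.0,-0.022,0.0,0.0,0.0,0.27],[0.435,0,-0.021,0.0,0.0,0.0,0.27],[0.567,0,-0.012,0.0,0.0,0.0,0.27],[0.698,0,0.004,0.0,0.0,0.0,0.27],[0.829,0,0.028,0.0,0.0,0.0,0.27],[0.957,0,0.06,0.0,0.0,0.0,0.27]]]'

```text
t: 61.05
tcp_pos: [590.5, -153.7, 280.5]
tcp_rot: [[-1.0, -0.001, 0.001], [-0.001, 1.0, -0.0], [-0.001, -0.0, -1.0]]
contact_force: [2.4, -1.0, 1.0]
gripper_width: 23.6
```

Run:
```python
from ar import *
snap('wrist','w20.png')
```

```text
(no output)
```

View pics/w20.png

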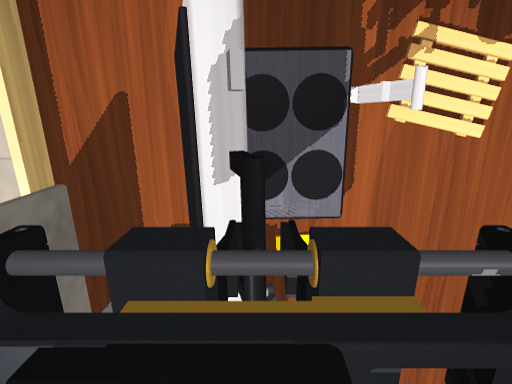

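>>> apply_moves --increments '[[[0.107,0.0,0.033,0.0,0.0,0.0,0.27],[0.212,0.0,0.07,0.0,0.0,0.0,0.27],[0.315,0.0,0.114,0.0,0.0,0.0,0.27],[0.415,0.0,0.162,0.0,0.0,0.0,0.27],[0.514,0,0.215,0.0,0.0,0.0,0.27],[0.609,0,0.273,0.0,0.0,0.0,0.27],[0.701,0,0.336,0.0,0.0,0.0,0.27]]]'

```text
t: 61.98
tcp_pos: [520.4, -153.7, 245.9]
tcp_rot: [[-1.0, -0.0, -0.0], [-0.0, 1.0, 0.0], [0.0, 0.0, -1.0]]
contact_force: [0.9, 0.0, 0.4]
gripper_width: 23.4
```

>>> apply_moves --increments '[[[0.114,0.0,0.087,0.0,0.0,0.0,0.27],[0.222,0.0,0.182,0.0,0.0,0.0,0.27],[0.324,0.0,0.283,0.0,0.0,0.0,0.27],[0.419,0.0,0.391,0.0,0.0,0.0,0.27],[0.507,0,0.504,0.0,0.0,0.0,0.27],[0.587,0,0.623,0.0,0.0,0.0,0.27],[0.66,0,0.747,0.0,0.0,0.0,0.27]]]'

```text
t: 62.85
tcp_pos: [454.6, -153.8, 170.8]
tcp_rot: [[-1.0, -0.0, -0.0], [-0.0, 1.0, 0.0], [0.0, 0.0, -1.0]]
contact_force: [0.3, 0.5, -0.6]
gripper_width: 23.4
```

Run:
```python
from ar import *
snap('wrist','w21.png')
```

```text
(no output)
```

View pics/w21.png

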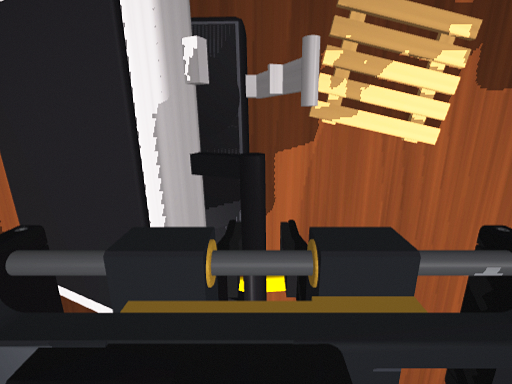

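>>> apply_moves --increments '[[[0.07,0.0,0.14,0.0,0.0,0.0,0.27],[0.13,0.0,0.284,0.0,0.0,0.0,0.27],[0.179,0.0,0.432,0.0,0.0,0.0,0.27],[0.219,0.0,0.583,0.0,0.0,0.0,0.27],[0.235,0.0,0.737,0.0,0.0,0.0,0.27],[0.235,0.0,0.737,0.0,0.0,0.0,0.27]]]'

```text
t: 63.65
tcp_pos: [430.8, -153.8, 97.0]
tcp_rot: [[-1.0, -0.0, -0.003], [-0.0, 1.0, 0.0], [0.003, 0.0, -1.0]]
contact_force: [0.6, -0.7, 0.0]
gripper_width: 23.5
```

Run:
```python
from ar import *
p,d,ci=snap('wrist','w22.png'); pc=cloud(ci,d)
m=(d>0)&(pc[...,0]>400)&(pc[...,0]<470)&(pc[...,1]>-206)&(pc[...,1]<-185)
q=pc[m]
for lo in range(400,470,6):
    s=q[(q[:,0]>=lo)&(q[:,0]<lo+6)]; print(lo,len(s),np.percentile(s[:,2],[5,50,95]) if len(s) else '')
```

```text
400 1088 [  1.1 189.  192.7]
406 1103 [  1.3 188.7 192.8]
412 957 [  1.1 185.4 192.6]
418 314 [  0.7 183.  185.6]
424 529 [  1.7  98.2 185.6]
430 589 [  2.   98.7 185.4]
436 487 [  2.   97.3 185.6]
442 716 [  1.8 182.8 191.3]
448 1164 [ 95.5 187.8 192.6]
454 1185 [ 95.3 187.7 192.7]
460 1155 [ 95.7 187.8 192.8]
466 1023 [ 89.7 181.3 192.6]
```

View pics/w22.png

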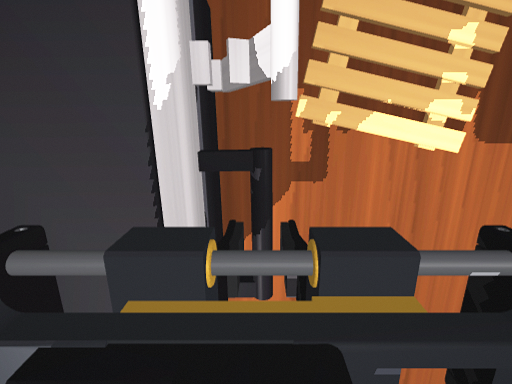

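>>> apply_moves --increments '[[[0,0,-0.95,0,0,0,0.4],[0,0,-0.95,0,0,0,0.4],[0,0,-0.95,0,0,0,0.4]]]'

```text
t: 64.08
tcp_pos: [434.1, -154.0, 196.7]
tcp_rot: [[-1.0, -0.001, 0.009], [-0.001, 1.0, -0.001], [-0.009, -0.001, -1.0]]
contact_force: [-0.9, 1.1, -1.0]
gripper_width: 33.9
```

Run:
```python
from ar import *
from pl import *
o=observe(); print(o['tcp_pos']); setc(o['tcp_pos'],o['tcp_rot'])
go([385,-250,200],Rt(-90),0,extra=2)
```

```text
[ 434.1 -154.   196.7]
[[[0.492, -0.96, -0.037, -0.002, 0.002, -0.5, 0], [0.492, -0.96, -0.037, -0.002, 0.002, -0.5, 0], [0.492, -0.96, -0.037, -0.002, 0.002, -0.5, 0], [0.492, -0.96, -0.037, -0.002, 0.002, -0.5, 0], [0.492, -0.96, -0.037, -0.002, 0.002, -0.5, 0], [0.492, -0.96, -0.037, -0.002, 0.002, -0.5, 0], [0.492, -0.96, -0.037, -0.002, 0.002, -0.5, 0], [0.492, -0.96, -0.037, -0.002, 0.002, -0.5, 0], [0.492, -0.96, -0.037, -0.002, 0.002, -0.5, 0], [0.492, -0.96, -0.037, -0.002, 0.002, -0.5, 0], [0.492, -0.96, -0.037, -0.002, 0.002, -0.5, 0]]]
```

>>> apply_moves --increments '[[[0.492,-0.96,-0.037,0,0,-0.5,0],[0.492,-0.96,-0.037,0,0,-0.5,0],[0.492,-0.96,-0.037,0,0,-0.5,0],[0.492,-0.96,-0.037,0,0,-0.5,0],[0.492,-0.96,-0.037,0,0,-0.5,0],[0.492,-0.96,-0.037,0,0,-0.5,0],[0.492,-0.96,-0.037,0,0,-0.5,0],[0.492,-0.96,-0.037,0,0,-0.5,0],[0.492,-0.96,-0.037,0,0,-0.5,0],[0.492,-0.96,-0.037,0,0,-0.5,0],[0.492,-0.96,-0.037,0,0,-0.5,0]]]'

```text
t: 65.45
tcp_pos: [382.4, -249.7, 196.3]
tcp_rot: [[-0.001, -1.0, -0.0], [-1.0, 0.001, 0.0], [-0.0, 0.0, -1.0]]
contact_force: [-1.2, 0.6, 0.3]
gripper_width: 0.5
```

Run:
```python
from ar import *
from pl import *
o=observe(); print(o['tcp_pos']); setc(o['tcp_pos'],o['tcp_rot'])
p,d,ci=snap('wrist','w23.png'); pc=cloud(ci,d)
m=(d>0)&(pc[...,2]>120)&(pc[...,2]<142)&(pc[...,0]>390)&(pc[...,0]<460)&(pc[...,1]>-290)&(pc[...,1]<-215)
q=pc[m]; print('latch',m.sum(),np.percentile(q,[2,50,98],axis=0))
pt,dt,ct=snap('top','t23.png'); P=cloud(ct,dt)
for nm,c,D in(('wrist',pc,d),('top',P,dt)):
    m=(D>0)&(c[...,0]>480)&(c[...,0]<640)&(c[...,1]>-300)&(c[...,1]<-90)&(c[...,2]>60)&(c[...,2]<180); q=c[m]
    if len(q)>50:
        A=np.c_[q[:,:2],np.ones(len(q))]; s=np.linalg.lstsq(A,q[:,2],rcond=None)[0]; print(nm,'lid plane slope',s[:2]*1000,'z at x=560',s@[560,-190,1],len(q))
```

```text
[ 382.4 -249.7  196.3]
latch 783 [[ 415.5 -278.   121.2]
 [ 422.  -256.6  133.1]
 [ 427.  -235.7  135.1]]
wrist lid plane slope [43.6  1. ] z at x=560 121.17564075400118 22572
top lid plane slope [-2.1  1.9] z at x=560 118.24271760936027 2889
```

View pics/w23.png

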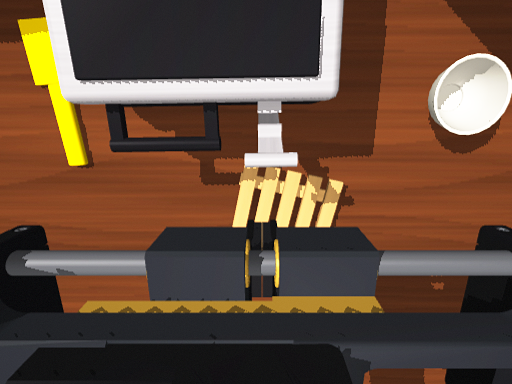

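Run:
```python
from ar import *
p,d,ci=snap('wrist'); pc=cloud(ci,d)
pt,dt,ct=snap('top'); P=cloud(ct,dt)
for nm,c,D in(('wrist',pc,d),('top',P,dt)):
    m=(D>0)&(c[...,0]>422)&(c[...,0]<444)&(c[...,1]>-198)&(c[...,1]<-108)&(c[...,2]>60); print(nm,'handle',m.sum(),np.percentile(c[m],[5,50,95],axis=0).round(1).tolist())
    for x0 in (475,500,560,620,650):
        m=(D>0)&(abs(c[...,0]-x0)<5)&(c[...,1]>-300)&(c[...,1]<-90)&(c[...,2]>60); print(x0,m.sum(),np.percentile(c[m][:,2],[5,50,95]) if m.any() else '')
```

```text
wrist handle 1502 [[424.7, -194.2, 92.5], [431.8, -150.3, 96.5], [440.0, -111.4, 98.3]]
475 3251 [109.  113.7 115.5]
500 3548 [118.2 119.7 120.9]
560 0 
620 0 
650 0 
top handle 389 [[422.6, -190.0, 519.2], [430.7, -143.8, 535.2], [442.0, -111.7, 543.6]]
475 24 [110.7 112.8 116.8]
500 114 [114.4 118.2 121.2]
560 203 [114.9 118.2 121.5]
620 197 [114.7 118.4 121.8]
650 113 [109.5 112.3 115.6]
```

Run:
```python
from pl import *
R=Rt(-90)
call([((393,-256,118),R,0,4),((404,-256,118),R,0,2),((414,-256,119),R,0,1),((424,-256,120),R,0,1),((433,-256,120),R,0,1),((440,-256,120),R,0,3)])
```

```text
[[[0.063, -0.106, 0.783, 0.0, 0.0, 0.0, 0], [0.063, -0.106, 0.783, 0.0, 0.0, 0.0, 0], [0.063, -0.106, 0.783, 0.0, 0.0, 0.0, 0], [0.063, -0.106, 0.783, 0.0, 0.0, 0.0, 0], [0.063, -0.216, 0.783, 0.0, 0.0, 0.0, 0], [0.063, -0.216, 0.783, 0.0, 0.0, 0.0, 0], [0.062, -0.316, 0.773, 0.0, 0.0, 0.0, 0], [0.062, -0.416, 0.763, 0.0, 0.0, 0.0, 0], [0.062, -0.506, 0.763, 0.0, 0.0, 0.0, 0], [0.062, -0.576, 0.763, 0.0, 0.0, 0.0, 0], [0.062, -0.576, 0.763, 0.0, 0.0, 0.0, 0], [0.062, -0.576, 0.763, 0.0, 0.0, 0.0, 0]]]
```

>>> apply_moves --increments '[[[0.063,-0.106,0.783,0.0,0.0,0.0,0],[0.063,-0.106,0.783,0.0,0.0,0.0,0],[0.063,-0.106,0.783,0.0,0.0,0.0,0],[0.063,-0.106,0.783,0.0,0.0,0.0,0],[0.063,-0.216,0.783,0.0,0.0,0.0,0],[0.063,-0.216,0.783,0.0,0.0,0.0,0],[0.062,-0.316,0.773,0.0,0.0,0.0,0],[0.062,-0.416,0.763,0.0,0.0,0.0,0],[0.062,-0.506,0.763,0.0,0.0,0.0,0],[0.062,-0.576,0.763,0.0,0.0,0.0,0],[0.062,-0.576,0.763,0.0,0.0,0.0,0],[0.062,-0.576,0.763,0.0,0.0,0.0,0]]]'

```text
t: 67.15
tcp_pos: [440.3, -256.0, 120.3]
tcp_rot: [[0.0, -1.0, 0.0], [-1.0, -0.0, 0.0], [-0.0, -0.0, -1.0]]
contact_force: [0.6, 0.4, -0.3]
gripper_width: 0.2
```

Run:
```python
from ar import *
p,d,ci=snap('wrist','w24.png'); pc=cloud(ci,d)
m=(d>0)&(pc[...,2]>122)&(pc[...,2]<150)&(pc[...,0]>400)&(pc[...,0]<475)&(pc[...,1]>-290)&(pc[...,1]<-215)
q=pc[m]; print('latch',m.sum(),np.percentile(q,[2,50,98],axis=0))
```

```text
latch 1946 [[ 449.1 -277.2  124.2]
 [ 459.1 -256.5  140.8]
 [ 463.8 -235.8  148. ]]
```

View pics/w24.png

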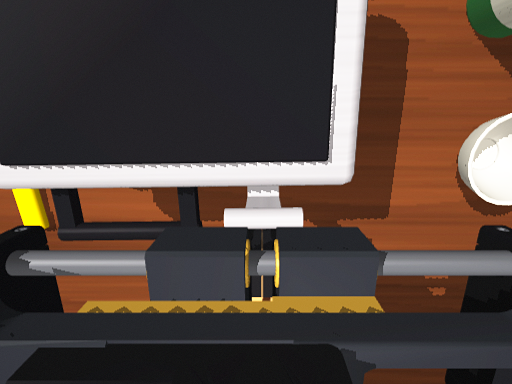

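>>> apply_moves --increments '[[[0,-0.03,0,0,0,0,0],[0,-0.06,0,0,0,0,0],[0,-0.06,0,0,0,0,0]]]'

```text
t: 67.58
tcp_pos: [441.6, -255.8, 120.1]
tcp_rot: [[-0.0, -1.0, -0.01], [-1.0, 0.0, 0.002], [-0.002, 0.01, -1.0]]
contact_force: [-9.6, -0.1, 7.9]
gripper_width: 0.5
```

>>> apply_moves --increments '[[[0,0.25,0,0,0,0,0],[0,0.35,-0.2,0,0,0,0],[0,0.5,-0.9,0,0,0,0],[0,0.5,-0.9,0,0,0,0],[0,0.5,-0.9,0,0,0,0]]]'

```text
t: 68.2
tcp_pos: [396.6, -256.0, 211.1]
tcp_rot: [[0.0, -1.0, 0.003], [-1.0, -0.0, -0.0], [0.0, -0.003, -1.0]]
contact_force: [0.6, 0.4, -1.1]
gripper_width: 0.5
```

Run:
```python
from ar import *
from pl import *
o=observe(); print(o['tcp_pos']); setc(o['tcp_pos'],o['tcp_rot'])
p,d,ci=snap('wrist','w25.png'); pc=cloud(ci,d)
m=(d>0)&(pc[...,2]>125)&(pc[...,2]<150)&(pc[...,0]>400)&(pc[...,0]<475)&(pc[...,1]>-290)&(pc[...,1]<-215)
q=pc[m]; print('latch',m.sum(),np.percentile(q,[2,50,98],axis=0))
m=(d>0)&(pc[...,0]>422)&(pc[...,0]<444)&(pc[...,1]>-198)&(pc[...,1]<-108)&(pc[...,2]>60); print('handle',np.percentile(pc[m],[5,50,95],axis=0))
go([440,100,230],Rt(-90),0,extra=2,vmax=45)
go([500,190,260],Rt(-90),0,extra=2,vmax=45)
```

```text
[ 396.6 -256.   211.1]
latch 753 [[ 451.7 -277.2  135.3]
 [ 457.8 -256.6  139.3]
 [ 463.3 -235.   141.1]]
handle [[ 422.8 -195.9   93.2]
 [ 428.1 -177.1  293.3]
 [ 436.2 -117.3  299.2]]
[[[-0.98, -0.12, -0.052, -0.001, 0.0, 0.0, 0], [-0.98, -0.12, -0.052, -0.001, 0.0, 0.0, 0], [-0.98, -0.12, -0.052, -0.001, 0.0, 0.0, 0]]]
[[[-0.98, -0.12, -0.052, 0.0, 0.0, 0.0, 0], [-0.98, -0.12, -0.052, 0.0, 0.0, 0.0, 0], [-0.98, -0.12, -0.052, 0.0, 0.0, 0.0, 0]]]
[[[-0.98, -0.119, -0.052, 0.0, 0.0, 0.0, 0], [-0.98, -0.119, -0.052, 0.0, 0.0, 0.0, 0], [-0.98, -0.119, -0.052, 0.0, 0.0, 0.0, 0]]]
[[[-0.62, -0.076, -0.034, 0.0, 0.0, 0.0, 0], [-0.62, -0.076, -0.034, 0.0, 0.0, 0.0, 0], [-0.62, -0.076, -0.034, 0.0, 0.0, 0.0, 0], [-0.62, -0.076, -0.034, 0.0, 0.0, 0.0, 0]]]
[[[-0.9, -0.6, -0.3, 0.0, 0.0, 0.0, 0], [-0.9, -0.6, -0.3, 0.0, 0.0, 0.0, 0], [-0.9, -0.6, -0.3, 0.0, 0.0, 0.0, 0], [-0.9, -0.6, -0.3, 0.0, 0.0, 0.0, 0], [-0.9, -0.6, -0.3, 0.0, 0.0, 0.0, 0]]]
```

>>> apply_moves --increments '[[[-0.98,-0.12,-0.052,0,0.0,0.0,0],[-0.98,-0.12,-0.052,0,0.0,0.0,0],[-0.98,-0.12,-0.052,0,0.0,0.0,0]]]'

```text
t: 68.62
tcp_pos: [407.9, -156.3, 214.2]
tcp_rot: [[0.004, -1.0, -0.002], [-1.0, -0.004, 0.001], [-0.001, 0.002, -1.0]]
contact_force: [0.0, 0.2, -0.6]
gripper_width: 0.7
```

>>> apply_moves --increments '[[[-0.98,-0.12,-0.052,0.0,0.0,0.0,0],[-0.98,-0.12,-0.052,0.0,0.0,0.0,0],[-0.98,-0.12,-0.052,0.0,0.0,0.0,0]]]'

```text
t: 69.0
tcp_pos: [420.2, -58.9, 219.7]
tcp_rot: [[0.003, -1.0, -0.002], [-1.0, -0.003, -0.0], [0.0, 0.002, -1.0]]
contact_force: [0.6, 0.0, -0.2]
gripper_width: 0.4
```

>>> apply_moves --increments '[[[-0.98,-0.119,-0.052,0.0,0.0,0.0,0],[-0.98,-0.119,-0.052,0.0,0.0,0.0,0],[-0.98,-0.119,-0.052,0.0,0.0,0.0,0]]]'

```text
t: 69.38
tcp_pos: [432.2, 38.7, 225.0]
tcp_rot: [[0.002, -1.0, -0.002], [-1.0, -0.002, -0.001], [0.001, 0.002, -1.0]]
contact_force: [-0.2, -0.2, -0.4]
gripper_width: 0.3
```

>>> apply_moves --increments '[[[-0.62,-0.076,-0.034,0.0,0.0,0.0,0],[-0.62,-0.076,-0.034,0.0,0.0,0.0,0],[-0.62,-0.076,-0.034,0.0,0.0,0.0,0],[-0.62,-0.076,-0.034,0.0,0.0,0.0,0]]]'

```text
t: 69.88
tcp_pos: [439.2, 98.5, 228.9]
tcp_rot: [[-0.001, -1.0, -0.001], [-1.0, 0.001, -0.001], [0.001, 0.001, -1.0]]
contact_force: [-0.0, 0.2, -0.0]
gripper_width: 0.4
```

>>> apply_moves --increments '[[[-0.9,0.3,0.2,0.05,0.0,0.0,0],[-0.9,0.3,0.2,0.05,0.0,0.0,0],[-0.9,0.3,0.2,0.05,0.0,0.0,0],[-0.9,0.3,0.2,0.05,0.0,0.0,0]]]'

```text
t: 70.38
tcp_pos: [409.7, 189.3, 209.6]
tcp_rot: [[-0.0, -0.988, 0.157], [-1.0, 0.0, 0.0], [-0.0, -0.157, -0.988]]
contact_force: [0.0, -0.3, -0.2]
gripper_width: 0.4
```

Run:
```python
from ar import *
print(observe()['tcp_pos'])
snap('wrist','w26.png')
print([(r['rect'],round(r['p'],2)) for r in look_for('arepa1','wrist')])
p,d,ci=snap('top','t26.png'); cv2.imwrite('pics/t26c.png',cv2.resize(p[70:310,100:440,::-1],None,fx=2.3,fy=2.3))
```

```text
[409.7 189.3 209.6]
[]
```

View pics/w26.png

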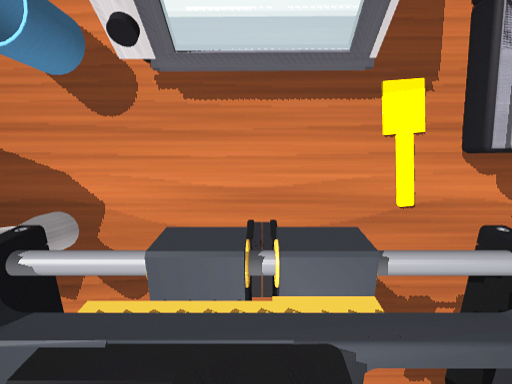

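View pics/t26c.png

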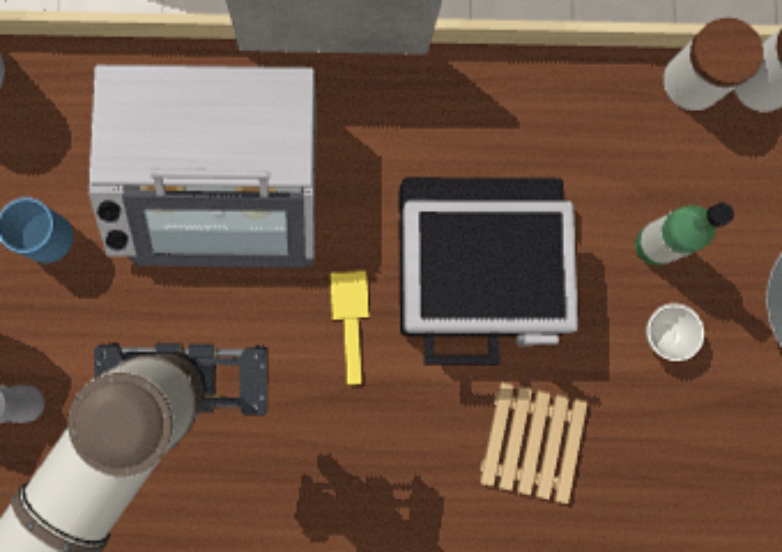

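>>> apply_moves --increments '[[[0,-0.8,-0.35,0,0.0,0.0,0],[0,-0.8,-0.35,0,0.0,0.0,0],[0,-0.8,-0.35,0,0.0,0.0,0],[0,-0.8,-0.35,0,0.0,0.0,0]]]'

```text
t: 71.03
tcp_pos: [482.2, 189.0, 255.5]
tcp_rot: [[-0.001, -0.988, 0.155], [-1.0, 0.001, -0.001], [0.001, -0.155, -0.988]]
contact_force: [-0.3, -0.9, -0.3]
gripper_width: 0.7
```

Run:
```python
from ar import *
print(observe()['tcp_pos'])
p,d,ci=snap('wrist'); 
cv2.imwrite('pics/w27.png',cv2.resize(p[0:240,100:420,::-1],None,fx=2.4,fy=2.4))
```

```text
[482.2 189.  255.5]
```

View pics/w27.png

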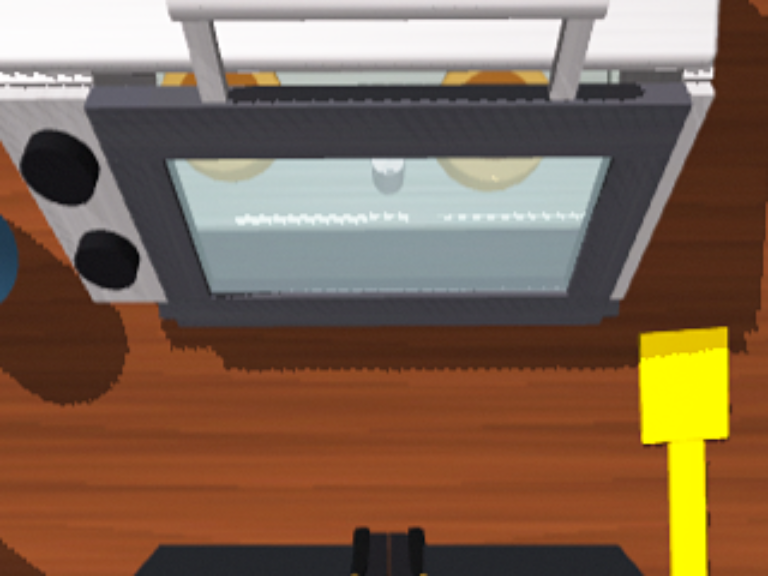

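Run:
```python
from ar import *
ci=camera_info('wrist'); K,R,t=[np.array(ci[k]) for k in 'KRt']; C=-R.T@t.ravel(); print('cam',C,'axis',R[2])
def hit(u,v,z):
    u,v=100+u/2.4,v/2.4
    r=R.T@np.linalg.inv(K)@[u,v,1]; return C+r*(z-C[2])/r[2]
for n,u,v,z in [('left front',232,180,72),('right front',490,190,72),('post',388,160,100),('L left',185,163,80),('L right',273,163,80),('R left',437,163,80),('R right',541,163,80),('rimL',220,225,75),('rimR',580,225,75)]: print(n,hit(u,v,z),hit(u,v,92))
def proj(X):
    c=R@np.array(X)+t.ravel(); q=K@c/c[2]; return [(q[0]-100)*2.4,q[1]*2.4]
for y in (247,137):
    for z in (72,92): print('expected front edge',y,z,proj([662-31,y,z]))
print('post exp',proj([637,189,104]))
o=observe(); print(o['tcp_pos'])
```

```text
cam [529.8 189.6 428. ] axis [-0.1 -0.  -1. ]
left front [635.5 270.3  72. ] [629.6 265.8  92. ]
right front [630.5 135.9  72. ] [624.8 138.9  92. ]
post [636.4 189.2 100. ] [639.  189.2  92. ]
L left [641.4 292.1  80. ] [637.6 288.6  92. ]
L right [641.4 247.5  80. ] [637.6 245.5  92. ]
R left [641.4 164.3  80. ] [637.5 165.1  92. ]
R right [641.4 111.5  80. ] [637.5 114.2  92. ]
rimL [612.2 276.5  75. ] [608.3 272.4  92. ]
rimR [612.2  89.2  75. ] [608.2  94.   92. ]
expected front edge 247 72 [np.float64(277.01213377180164), np.float64(189.06545658889405)]
expected front edge 247 92 [np.float64(270.2032213866554), np.float64(176.99131630052182)]
expected front edge 137 72 [np.float64(487.95969258607056), np.float64(189.01786126420524)]
expected front edge 137 92 [np.float64(494.17610056259275), np.float64(176.94455022048425)]
post exp [np.float64(388.3504935182625), np.float64(155.6740016750513)]
[482.  189.2 255.6]
```

Run:
```python
from ar import *
p,d,ci=snap('wrist'); pc=cloud(ci,d)
hsv=cv2.cvtColor(p,cv2.COLOR_RGB2HSV)
for v in range(26,38,2):
    print(v,[(u,pc[v,u].round(0).astype(int).tolist(),p[v,u].tolist()) for u in (175,190,205,290,305,320)])
for v in (68,72,76):
    print(v,[(u,pc[v,u].round(0).astype(int).tolist(),p[v,u].tolist()) for u in (190,197,300,305)])
cv2.imwrite('pics/w28.png',cv2.resize(p[0:100,140:370,::-1],None,fx=3.4,fy=3.4,interpolation=cv2.INTER_CUBIC))
```

```text
26 [(175, [661, 275, 142], [169, 162, 164]), (190, [653, 256, 160], [157, 153, 155]), (205, [661, 245, 142], [160, 156, 157]), (290, [660, 162, 143], [164, 158, 159]), (305, [661, 147, 142], [161, 156, 158]), (320, [661, 132, 143], [159, 154, 156])]
28 [(175, [661, 276, 139], [123, 120, 124]), (190, [651, 255, 161], [155, 151, 153]), (205, [660, 246, 139], [123, 120, 124]), (290, [661, 161, 139], [121, 118, 123]), (305, [662, 146, 136], [121, 121, 124]), (320, [661, 131, 138], [119, 116, 122])]
30 [(175, [679, 290, 93], [185, 152, 92]), (190, [650, 256, 158], [159, 154, 154]), (205, [680, 255, 92], [178, 140, 93]), (290, [678, 157, 95], [205, 168, 90]), (305, [679, 140, 94], [149, 90, 27]), (320, [680, 122, 92], [212, 171, 82])]
32 [(175, [676, 289, 94], [210, 171, 86]), (190, [649, 257, 156], [160, 155, 157]), (205, [677, 255, 94], [166, 100, 33]), (290, [677, 157, 93], [212, 173, 88]), (305, [677, 140, 94], [168, 103, 39]), (320, [677, 122, 93], [211, 171, 87])]
34 [(175, [675, 290, 92], [194, 142, 59]), (190, [648, 257, 155], [162, 157, 157]), (205, [675, 255, 93], [174, 108, 37])
[... 160 characters left out ...]
]), (190, [646, 257, 154], [162, 158, 159]), (205, [651, 245, 143], [38, 40, 49]), (290, [651, 162, 144], [41, 44, 51]), (305, [651, 147, 144], [42, 44, 50]), (320, [651, 132, 145], [41, 43, 49])]
68 [(190, [627, 266, 125], [202, 199, 168]), (197, [627, 258, 125], [203, 199, 168]), (300, [627, 149, 124], [206, 202, 170]), (305, [627, 143, 125], [204, 201, 170])]
72 [(190, [624, 266, 122], [180, 181, 155]), (197, [624, 259, 122], [181, 181, 156]), (300, [624, 148, 120], [204, 201, 169]), (305, [625, 143, 119], [205, 201, 169])]
76 [(190, [622, 268, 115], [186, 204, 205]), (197, [622, 261, 115], [185, 201, 196]), (300, [622, 147, 115], [181, 179, 155]), (305, [622, 142, 115], [181, 182, 156])]
```

View pics/w28.png

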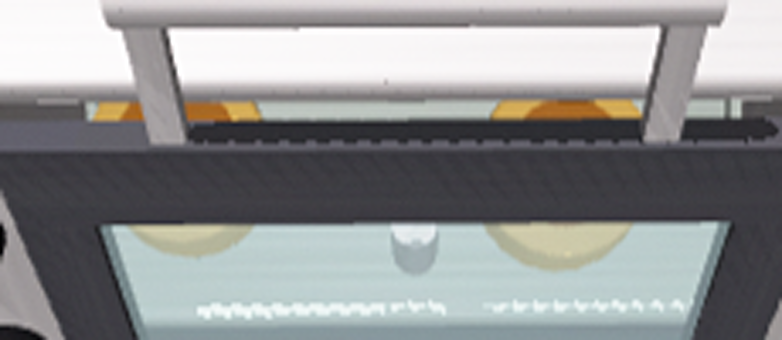

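Run:
```python
from cell import *
o=observe(); print(o['t'],o['contact_force'],o['gripper_width'])
print(hand_in())
```

```text
71.125 [0.62134007 0.15967237 0.5540132 ] 0.8010505183144229
the job is handed in; nothing more can be done
None
```

I handed the job in at t = 71 s, after all the steps were done in the required order. The hand-in gave no verdict.

**What I did:**
- I swung the oven door fully open by its handle and drew the rack out to about 135 mm.
- I laid all four arepas flat on the rack in a 2 × 2 pattern and pushed the rack home until it hit the stop.
- I shut the door. I then lowered the arepa maker's top and, with it down, pushed the latch upright to its stop.

**Last checks:**
- **Door:** the handle is back at its starting position, within about 1–2 mm.
- **Rack:** its post was back at its starting place (x ≈ 635 mm) just before I shut the door.
- **Maker:** the top's handle is about 90 mm above the counter and the top looks level. A rough wrist-camera plane fit gave a slope of about 0.04 rad, but the handle and the top camera both say level. The latch grip stands straight above its hinge.
- **Robot and counter:** the robot touches nothing, and the other things on the counter look unmoved in the top picture.

**One disagreement:** the front-left arepa had shifted about 2 cm to the left inside the oven after I placed it. Seen over the door's edge it still lies flat, with its upper face 92–94 mm above the counter, and its centre is inside the rim, so I left it. I saw the front-right arepa in place through the glass. I could not see the two rear arepas again after the rack went in.

I first tried to grip the rack's post with the tool tilted 30°. That ran up against the wrist joint limits, so I redid it at 8°.

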